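# Load, jack up and tag the rectifier stack lift

## Robot

A 6-joint arm with a two-finger parallel gripper is mounted at the origin on a cart in front of the work surface, level with it; the furniture and walls round the work are solid. World frame = base frame: x ahead of the robot, y to its left, z up, the work surface at z = 0. Lengths are in m, angles in rad, forces in N, time in s.
With the tool pointing down it reaches from about 0.3 to 1 m from the base axis. Payload 5.1 kg.
Tool frame: the origin (TCP) lies at the very end of the fingers, on their centre line; the grasp point (between the pads) lies 19 mm behind it; z points along the fingers, y is the line along which they close (so a half turn about z gives the same grasp; the last joint's range is limited). The gripper opens to 95 mm and grips with 3 to 60 N. Pads are 20 mm wide; open, the fingers measure 119 mm over their backs; the gripper's body (75 mm by 180 mm) begins 59 mm behind the grasp point.
Start: joints at [1.032, 0.124, 1.65, -0, 1.367, -0.083], TCP at [0.286, 0.584, 0.215] pointing down, gripper open.
Joint ranges: [-2.61, 2.61], [-1.02, 2.33], [0.03, 2.71], [-1.35, 4.49], [0.32, 2.68], [-2.91, 2.91]. Speed limits (rad/s): [2.57, 2.57, 3.14, 3.14, 3.14, 3.14].

## Interface

Orientations are given as a 3x3 rotation matrix whose columns are the frame's x, y, z axes.
In Python, from plant import manip, eyes, models gives the robot as it stands.
- The arm moves only by the shell command python3 -m inch 'ROWS' [FORCE]. ROWS is JSON, a list of rows, each an object of numbers: "x", "y", "z": the shift along the tool's x, y, z in m; "twist": the turn about the tool's z in rad; "jaw": the gripper command: -1 is fully open, 1 is shut, values between are in proportion. In form: [{"x": .., "y": .., "z": .., "twist": .., "jaw": ..}, ...]. A call has exactly 10 rows; each row shifts and turns the commanded pose from where the row before left it, along the tool's axes as they then stand; what a row does not reach is not made up. A row lasts 1/12 s, in which the tool goes at most 41.7 mm and 7.16 degrees, less where a joint would pass 70% of its speed; a pose out of reach is approached as far as the arm can. A call is refused whole if a number of a shift passes 0.0417 or a number of a turn 0.125, either way. A call with a gripper value outside its range is refused whole. The fingers move at their own pace and stop on an object; FORCE is the grip in N (left out, the last holds). Time passes only in rows, so rows that do not move let the fingers close, or fill a call up. It gives the time, the measured TCP pose, the force, the opening and the grip force at its end, in the units of the state.
- manip.observe(): the state, without advancing time (a new reading comes with each control period).
- eyes.camera(name): name is "scene" or "side" or "wrist"; returns a dict with "img" (384x512x3 uint8, blue, green, red), "fx", "fy", "cx", "cy" (pixels), "rvec" (rotation vector, rad) and "tvec" (3), from world to camera coordinates, as OpenCV has them; the wrist camera has in their place "hand_eye" (4x4, takes a point from camera to tool coordinates, whose origin is the TCP and whose axes are the flange's). Camera axes: x right, y down, z forward; pixel columns grow to the right and rows downward; lengths in m; the calibration is good to about 2 mm. A picture is of the moment at which its call begins: read the wrist's pose just before it. There is no depth.
- manip.sign_off(): hands the job in; it is judged then, once.
Trained networks look in a picture, given as the dict that the camera call returned (one of the last four; its "shot" number tells which), for a name from the list of things; names that differ only in an ending like _2 or _b are one class to them, and where a whole thing is asked for, a point or a joint stands for the part that bears it (a point fixed in the world has none). Each returns a list of dicts, best first, with "p" (0 to 1); they miss things now and then, are a little off and sometimes report something else, mostly with a low value. They report only what shows in the picture. A call takes as long as a camera call.
- models.spot_in(name, picture): "pixel" ([column, row] in pixels, amid what is visible of it).
The state is a dict: "time": time; "qpos": joint angles; "qd": joint speeds; "tau": joint torques, N m; "position": TCP position; "eef_rot": TCP orientation; "contact_force": force on the tool from outside, world axes, zero at the start; "wrist_torque": the same for the moment, N m; "width": opening from 0.0 (shut) to 1.0 (fully open); "grip_force": force on a finger pad.
Only numpy, scipy, OpenCV 4.12 (cv2) and the standard library are available. Lean on these libraries where they do the work, as an engineer would, in place of code of your own. Each camera call takes 0.05 s, during which the arm holds its last target. There are 200 camera calls.

## Task

Stack all the rectifier pucks one on another, centred on the round table of the stack lift, then pump the lift's lever with full strokes until the top face of the uppermost puck is level with the pointed level finger (the jack cannot be let down again, so stop there), and leave the lever up. Last, take the batch tag out of its stand and hang it by its hole on the lift's hook with the printed label facing outward, away from the hook's post. Leave the solder spool and the heatsink where they are.

Things in the scene. Friction and masses are not known exactly. Their poses are not given: they have to be found in the camera images.
- stack_lift: grey jack fixed to the bench: base 105 x 270 x 18 mm, 135 mm high mast plate with a toothed rack, a round table held out 140 mm in front of the rack over the open bench, a lever on the right, a hook post on the left. Origin on the base's underside, 15 mm behind its front edge, 85 mm behind the table's axis; x points from front (robot side) to mast, y to its left (hook side), z up
- table_top (a point): centre of the top face of the lift's round aluminium table: 68 mm diameter, 6 mm thick, held from behind by a bracket, a ring 56 mm across engraved round its centre; 41 mm behind the centre, 15 mm to either side, two back-stop pins 8 mm thick stand 71 mm above the table. The table rises straight up with the rack; at the start its top is 45 to 62 mm above the bench
- level_tip (a point): point of the level finger, a thin pointed steel rod fixed to the mast, 155 mm above the bench, its point 37 mm behind (+x of the lift) the table's axis, 10 mm clear of a centred puck; this is the level to which the top face of the uppermost puck is to be brought
- handle_grip (a point): middle of the lever's black rubber grip, a bar 18 mm thick and 74 mm long along the lift's x axis, pushed from above: 103 mm above the bench when the lever is up, 25 mm lower when fully down (it swings about an axis along the lift's x, 83 mm to its left, so it moves almost straight down). A stroke takes 7 to 18 N on the grip; a spring brings the lever back up when it is let go
- lever (a joint): angle of the pump lever: 0 up (a spring returns it), 0.32 fully down at its stop. One full stroke down and back up raises the table one tooth, 10 mm: it rises 12 to 13 mm on the way down and settles back on the holding pawl as the lever returns (only the very first stroke may gain 13 mm). A stroke of under 0.27 rad gains nothing. The ratchet cannot be lowered
- hook_bar (a point): middle of the straight part of the hook, 120 mm above the bench: a round steel bar 6 mm thick that stands out level from the front face of a 22 mm wide, 137 mm high post, 22 mm behind this point (+x), towards the front of the lift (-x); its end, 30 mm in front of this point, turns up so that its top is 9 mm above the bar's axis. Axes as those of the lift
- tag: the batch tag, a rigid grey plate 52 mm wide (its y), 84 mm high (its z) and 8 mm thick (its x), 0.05 kg, with the printed white label on its -x face and a plain +x face. Origin at the centre of its lower edge. At the start it stands upright, hole end up, in its stand with the label facing any way; it can be gripped across its two side edges from above
- tag_hole (a point): centre of the tag's hole, 66 mm above the tag's lower edge, on its mid-line: a rectangular hole 16 mm wide and 20 mm high that goes through the thickness, 8 mm below the top edge
- label_ahead (a point): a point in the air 100 mm straight out from the middle of the tag's label (along the tag's -x), 27 mm above the level of its lower edge: it tells which way the label faces
- tag_stand: black block fixed to the bench, 46 mm (its x) by 40 mm (its y) by 24 mm high, with a slot along its y, 10 mm wide, open above and at both ends, whose floor is 6 mm above the bench; origin at the centre of its underside. The tag stands in it and sticks out 6 mm beyond each end of the block
- spool: solder spool, a flanged spool 55 mm in diameter and 46 mm high, a bystander; origin at the centre of its underside
- sink: black finned heatsink, 24 x 32 x 18 mm, a bystander; origin at the centre of its underside
- puck_1: First rectifier puck: white ribbed ceramic disc between two bright metal flanges, 54 mm diameter, 20 mm thick, about 0.2 kg, the same both ways up; origin at the centre of its underside, z up through its thickness. Three or four pucks are present (None if absent); they lie flat on the bench or on the pink foam (6 mm thick) in front of the lift, to its right or left
- puck_1_mid (a point): centre of the first puck, 10 mm from both faces
- puck_2: Second rectifier puck: white ribbed ceramic disc between two bright metal flanges, 54 mm diameter, 20 mm thick, about 0.2 kg, the same both ways up; origin at the centre of its underside, z up through its thickness. Three or four pucks are present (None if absent); they lie flat on the bench or on the pink foam (6 mm thick) in front of the lift, to its right or left
- puck_2_mid (a point): centre of the second puck, 10 mm from both faces
- puck_3: Third rectifier puck: white ribbed ceramic disc between two bright metal flanges, 54 mm diameter, 20 mm thick, about 0.2 kg, the same both ways up; origin at the centre of its underside, z up through its thickness. Three or four pucks are present (None if absent); they lie flat on the bench or on the pink foam (6 mm thick) in front of the lift, to its right or left
- puck_3_mid (a point): centre of the third puck, 10 mm from both faces
- puck_4: Fourth rectifier puck: white ribbed ceramic disc between two bright metal flanges, 54 mm diameter, 20 mm thick, about 0.2 kg, the same both ways up; origin at the centre of its underside, z up through its thickness. Three or four pucks are present (None if absent); they lie flat on the bench or on the pink foam (6 mm thick) in front of the lift, to its right or left
- puck_4_mid (a point): centre of the fourth puck, 10 mm from both faces

How it is judged:
On the way, in this order (a step that is already met when the one before it is completed fails the run):
1. all pucks stacked flat and centred on the lift's table, let go (horizontal distance between each of puck_1_mid, puck_2_mid, puck_3_mid, puck_4_mid and table_top below 0.007 m and z of each of puck_1_mid, puck_2_mid, puck_3_mid, puck_4_mid in the frame of table_top above 0.005 m and (angle between puck_1's own z axis and vertical below 0.08 rad or angle between puck_1's own z axis and vertical above 3.06 rad) and linear speed of each of puck_1, puck_2, puck_3, puck_4 below 0.02 m/s and contact force between the fingers and puck_1 below 0.3 N and (angle between puck_2's own z axis and vertical below 0.08 rad or angle between puck_2's own z axis and vertical above 3.06 rad) and contact force between the fingers and puck_2 below 0.3 N and (angle between puck_3's own z axis and vertical below 0.08 rad or angle between puck_3's own z axis and vertical above 3.06 rad) and contact force between the fingers and puck_3 below 0.3 N and (angle between puck_4's own z axis and vertical below 0.08 rad or angle between puck_4's own z axis and vertical above 3.06 rad) and contact force between the fingers and puck_4 below 0.3 N), for 0.2 s.
2. the stack jacked up until its top face is level with the level finger, lever back up (all of step 1 and z of each of puck_1_mid, puck_2_mid, puck_3_mid, puck_4_mid in the frame of level_tip below -0.005 m and z of any of puck_1_mid, puck_2_mid, puck_3_mid, puck_4_mid in the frame of level_tip above -0.015 m and value of joint lever below 0.06 rad), for 0.2 s.
3. the tag hanging on the hook by its hole, label outward, let go (x of tag_hole in the frame of hook_bar between -0.024 and 0.022 m and y of tag_hole in the frame of hook_bar between -0.008 and 0.008 m and z of tag_hole in the frame of hook_bar between -0.012 and -0.002 m and x of label_ahead in the frame of hook_bar below -0.06 m and angle between the x axis of tag and the x axis of stack_lift, either way round below 0.5 rad and angle between tag's own z axis and vertical below 0.2 rad and linear speed of tag below 0.03 m/s and contact force between the fingers and tag below 0.3 N), for 0.2 s.
At the end, for the whole second after the job is handed in: all pucks flat in one stack, each within 7 mm of the table's axis; top face of the uppermost within 5 mm of the level finger's height; lever up (under 0.06 rad); tag hanging still by its hole on the hook, upright within 0.2 rad, label outward within 0.5 rad; nothing held (all of step 2 and all of step 3); the robot touches nothing.
It fails at once if the solder spool or the heatsink is knocked more than 30 mm from its place (distance of any of spool, sink from where it was at the start of the episode above 0.03 m).
Of puck_1, puck_2, puck_3, puck_4 only 3 to 4 are there at a start; the rules pass over those that are not, and their reading is None.
At some moment in a run one of puck_1, puck_2, puck_3, puck_4 may be knocked a few centimetres aside while the robot is not near it.
It also fails if it takes over 210 s, if anything falls off the work surface, if the arm or the gripper's body presses on something with over 40 N, if the wrist force passes 120 N, or if a joint passes its speed limit or range.

## Working session

There is one attempt and no reset: what is moved stays moved. The work goes in short steps, Python scripts to look and compute and a shell command to move; the robot and the scene stay as the last step left them, time stands still between calls to the robot, and variables do not carry over. Pictures are saved under pics/ and viewed, at most 14 in all, crops included, and the job is handed in when it is done.

```bash
ls; mkdir -p pics
cat > h.py <<'E'
import numpy as np, cv2
from plant import manip, eyes, models
def cam(n):
    s=manip.observe(); c=eyes.camera(n)
    if n=="wrist":
        T=np.eye(4);T[:3,:3]=np.array(s["eef_rot"]);T[:3,3]=s["position"]
        W=T@np.array(c["hand_eye"]); c["R"]=W[:3,:3]; c["o"]=W[:3,3]
    else:
        R=cv2.Rodrigues(np.array(c["rvec"],float))[0]; c["R"]=R.T; c["o"]=-R.T@np.array(c["tvec"],float).ravel()
    return c
def ray(c,p):
    d=c["R"]@np.array([(p[0]-c["cx"])/c["fx"],(p[1]-c["cy"])/c["fy"],1]); return c["o"],d
def onz(c,p,z):
    o,d=ray(c,p); return o+d*(z-o[2])/d[2]
def tri(obs):
    A=np.zeros((3,3));b=np.zeros(3)
    for c,p in obs:
        o,d=ray(c,p);d=d/np.linalg.norm(d);M=np.eye(3)-np.outer(d,d);A+=M;b+=M@o
    return np.linalg.solve(A,b)
def proj(c,X):
    v=c["R"].T@(np.array(X)-c["o"]); return np.array([c["fx"]*v[0]/v[2]+c["cx"],c["fy"]*v[1]/v[2]+c["cy"]])
def st():
    s=manip.observe(); print("t",round(s["time"],2),"p",np.round(s["position"],4),"w",round(s["width"],3)); print(np.round(s["eef_rot"],3)); return s
E
cat > a.py <<'E'
from h import *
np.set_printoptions(suppress=True,precision=4)
st()
for n in ["scene","side","wrist"]:
    c=cam(n); cv2.imwrite(f"pics/{n}0.png",c["img"]); print(n,c["o"],c["R"][:,2],c["fx"])
    for k in ["puck_1","table_top","level_tip","handle_grip","hook_bar","tag","tag_hole","tag_stand","label_ahead","spool","sink","stack_lift"]:
        for r in models.spot_in(k,c)[:5]:
            if r["p"]>.25: print(k,np.round(r["pixel"],1),round(r["p"],2),onz(c,r["pixel"],0.015)[:2])
E
python3 a.py; python3 -c "
import cv2,numpy as np
a=[cv2.imread(f'pics/{n}0.png') for n in ('scene','side')]
[print(x.shape) for x in a]"
```

```text
pics
t 0.0 p [0.2858 0.5831 0.2134] w 1.0
[[-0.898  0.44  -0.001]
 [ 0.44   0.898 -0.002]
 [ 0.    -0.002 -1.   ]]
scene [-0.2423 -0.5267  0.5042] [ 0.81    0.423  -0.4061] 433.88365478119727
puck_1 [237.4 262.1] 0.89 [ 0.4294 -0.1321]
puck_1 [282.5 250.6] 0.81 [ 0.512  -0.1989]
puck_1 [321.3 254.4] 0.79 [ 0.5325 -0.2806]
puck_1 [321.9 280.8] 0.64 [ 0.4399 -0.3137]
table_top [252.5 203.2] 0.79 [ 0.7072 -0.0247]
level_tip [259.  201.3] 0.94 [ 0.7257 -0.0352]
level_tip [279.8 251.4] 0.69 [ 0.5065 -0.195 ]
level_tip [251.9 203.8] 0.64 [ 0.7031 -0.025 ]
handle_grip [302.3 183.2] 0.83 [ 0.8978 -0.095 ]
handle_grip [323.  282.8] 0.56 [ 0.4345 -0.3178]
hook_bar [260.4 198.5] 0.97 [ 0.7443 -0.0303]
hook_bar [321.4 283.1] 0.6 [ 0.4322 -0.3154]
tag [140.9 217. ] 0.65 [0.5128 0.1985]
tag_hole [144.8 217. ] 0.79 [0.517  0.1893]
tag_stand [144.3 219.9] 0.51 [0.5033 0.1794]
tag_stand [144.4 236.4] 0.45 [0.4349 0.1215]
label_ahead [142.2 218.6] 0.95 [0.5069 0.1893]
spool [235.3 286.4] 0.74 [ 0.3521 -0.1705]
sink [276.1 282. ] 0.47 [ 0.3985 -0.2351]
stack_lift [257.8 195.3] 0.93 [ 0.7614 -0.0137]
si
[... 330 characters left out ...]
.7115 -0.1021]
handle_grip [223.  220.6] 0.36 [ 0.4374 -0.1405]
hook_bar [306.7 199.8] 0.75 [ 0.6823 -0.0371]
hook_bar [256.7 259.6] 0.53 [ 0.5428 -0.2793]
tag [236.4 151.9] 0.47 [0.4488 0.1857]
tag [214.7 245.7] 0.34 [ 0.4247 -0.2375]
tag_hole [212.3 245.9] 0.65 [ 0.4182 -0.2386]
tag_hole [236.6 151.5] 0.58 [0.4493 0.188 ]
tag_hole [189.  226.3] 0.54 [ 0.3425 -0.1692]
label_ahead [233.3 152.2] 0.75 [0.4384 0.1834]
spool [189.2 228.1] 0.95 [ 0.3442 -0.1761]
spool [247.4 234.3] 0.41 [ 0.5117 -0.1896]
stack_lift [302.8 197.2] 0.94 [ 0.6706 -0.0263]
stack_lift [237.8 151.8] 0.59 [0.4535 0.1866]
wrist [0.2254 0.6114 0.3852] [ 0.2123 -0.1035 -0.9717] 287.86403067122876
(384, 512, 3)
(384, 512, 3)
```

View pics/scene0.png

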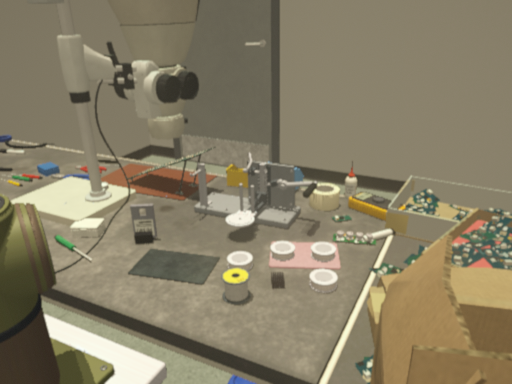

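View pics/side0.png

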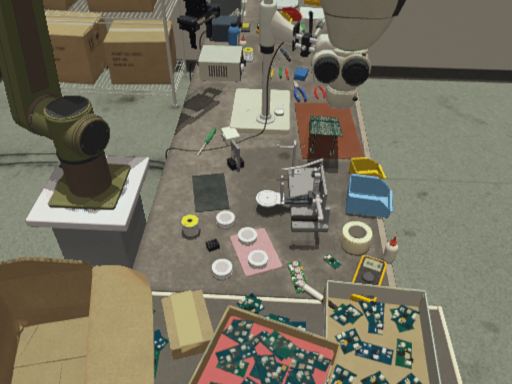

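The four pucks, spool (236,286), sink (277,281), tag (144,222) and lift table (240,219) all show in the scene view, and the side view agrees. I'll move the wrist camera above the work.

```bash
R='{"x":-0.0247,"y":-0.026,"z":-0.004}'
python3 -m inch '[{"x":-0.0247,"y":-0.026,"z":-0.004},{"x":-0.0247,"y":-0.026,"z":-0.004},{"x":-0.0247,"y":-0.026,"z":-0.004},{"x":-0.0247,"y":-0.026,"z":-0.004},{"x":-0.0247,"y":-0.026,"z":-0.004},{"x":-0.0247,"y":-0.026,"z":-0.004},{"x":-0.0247,"y":-0.026,"z":-0.004},{"x":-0.0247,"y":-0.026,"z":-0.004},{"x":-0.0247,"y":-0.026,"z":-0.004},{"x":-0.0247,"y":-0.026,"z":-0.004}]'
python3 -m inch '[{"x":-0.0247,"y":-0.026,"z":-0.004},{"x":-0.0247,"y":-0.026,"z":-0.004},{"x":-0.0247,"y":-0.026,"z":-0.004},{"x":-0.0247,"y":-0.026,"z":-0.004},{"x":-0.0247,"y":-0.026,"z":-0.004},{"x":-0.0247,"y":-0.026,"z":-0.004},{"x":-0.0247,"y":-0.026,"z":-0.004},{"x":-0.0247,"y":-0.026,"z":-0.004},{"x":-0.0247,"y":-0.026,"z":-0.004},{"x":-0.0247,"y":-0.026,"z":-0.004}]'
python3 -m inch '[{"twist":-0.0456},{"twist":-0.0456},{"twist":-0.0456},{"twist":-0.0456},{"twist":-0.0456},{"twist":-0.0456},{"twist":-0.0456},{"twist":-0.0456},{"twist":-0.0456},{"twist":-0.0456}]'
cat > w.py <<'E'
from h import *
import sys
np.set_printoptions(suppress=True,precision=4)
st(); c=cam("wrist"); cv2.imwrite(f"pics/{sys.argv[1]}.png",c["img"]); print(c["o"],c["R"][:,2])
for k,z in [("puck_1",.01),("table_top",.055),("level_tip",.155),("handle_grip",.103),("hook_bar",.12),("tag_hole",.072),("spool",.023),("sink",.009)]:
    for r in models.spot_in(k,c)[:5]:
        if r["p"]>.4: print(k,np.round(r["pixel"],1),round(r["p"],2),onz(c,r["pixel"],z)[:2])
E
python3 w.py wrist1
```

```text
t 1.95 p [0.2861 0.5836 0.2146] w 0.999
[[-0.898  0.44  -0.   ]
 [ 0.44   0.898 -0.   ]
 [-0.    -0.    -1.   ]]
[0.2254 0.6114 0.3851] [ 0.2123 -0.1036 -0.9717]$[0]: bad value
$[0]: bad value
$[0]: bad value
```

View pics/wrist1.png

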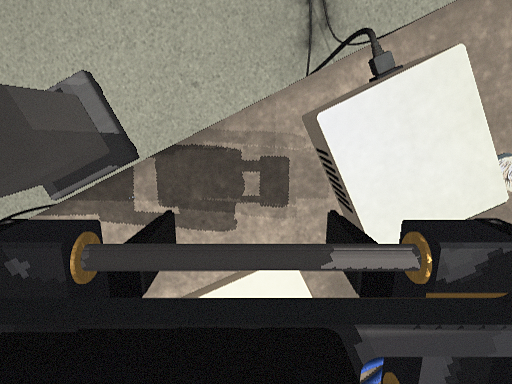

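The picture shows only the white box; the rows were refused because they need every key. I'll resend them in full.

```bash
python3 -m inch '[{"x":-0.021,"y":-0.0277,"z":-0.004,"twist":0,"jaw":-1},{"x":-0.021,"y":-0.0277,"z":-0.004,"twist":0,"jaw":-1},{"x":-0.021,"y":-0.0277,"z":-0.004,"twist":0,"jaw":-1},{"x":-0.021,"y":-0.0277,"z":-0.004,"twist":0,"jaw":-1},{"x":-0.021,"y":-0.0277,"z":-0.004,"twist":0,"jaw":-1},{"x":-0.021,"y":-0.0277,"z":-0.004,"twist":0,"jaw":-1},{"x":-0.021,"y":-0.0277,"z":-0.004,"twist":0,"jaw":-1},{"x":-0.021,"y":-0.0277,"z":-0.004,"twist":0,"jaw":-1},{"x":-0.021,"y":-0.0277,"z":-0.004,"twist":0,"jaw":-1},{"x":-0.021,"y":-0.0277,"z":-0.004,"twist":0,"jaw":-1}]'
python3 -m inch '[{"x":-0.021,"y":-0.0277,"z":-0.004,"twist":0,"jaw":-1},{"x":-0.021,"y":-0.0277,"z":-0.004,"twist":0,"jaw":-1},{"x":-0.021,"y":-0.0277,"z":-0.004,"twist":0,"jaw":-1},{"x":-0.021,"y":-0.0277,"z":-0.004,"twist":0,"jaw":-1},{"x":-0.021,"y":-0.0277,"z":-0.004,"twist":0,"jaw":-1},{"x":-0.021,"y":-0.0277,"z":-0.004,"twist":0,"jaw":-1},{"x":-0.021,"y":-0.0277,"z":-0.004,"twist":0,"jaw":-1},{"x":-0.021,"y":-0.0277,"z":-0.004,"twist":0,"jaw":-1},{"x":-0.021,"y":-0.0277,"z":-0.004,"twist":0,"jaw":-1},{"x":-0.021,"y":-0.0277,"z":-0.004,"twist":0,"jaw":-1}]'
python3 -m inch '[{"x":0,"y":0,"z":0,"twist":-0.057,"jaw":-1},{"x":0,"y":0,"z":0,"twist":-0.057,"jaw":-1},{"x":0,"y":0,"z":0,"twist":-0.057,"jaw":-1},{"x":0,"y":0,"z":0,"twist":-0.057,"jaw":-1},{"x":0,"y":0,"z":0,"twist":-0.057,"jaw":-1},{"x":0,"y":0,"z":0,"twist":-0.057,"jaw":-1},{"x":0,"y":0,"z":0,"twist":-0.057,"jaw":-1},{"x":0,"y":0,"z":0,"twist":-0.057,"jaw":-1},{"x":0,"y":0,"z":0,"twist":0,"jaw":-1},{"x":0,"y":0,"z":0,"twist":0,"jaw":-1}]'
python3 w.py wrist2
```

```text
time: 3.23
position: [0.3527, 0.241, 0.2551]
eef_rot: [[-0.898, 0.44, 0.001], [0.44, 0.898, 0.0], [-0.001, 0.001, -1.0]]
contact_force: [0.3, -0.4, 1.0]
width: 1.002
grip_force: 0.0
time: 4.07
position: [0.4193, -0.1005, 0.2952]
eef_rot: [[-0.898, 0.441, 0.001], [0.441, 0.898, -0.0], [-0.001, 0.0, -1.0]]
contact_force: [0.5, 0.3, 1.2]
width: 0.999
grip_force: 0.0
time: 4.9
position: [0.4194, -0.0987, 0.2948]
eef_rot: [[-1.0, 0.001, 0.0], [0.001, 1.0, -0.0], [-0.0, -0.0, -1.0]]
contact_force: [0.2, 0.6, 0.1]
width: 0.998
grip_force: 0.0
t 4.9 p [ 0.4194 -0.0987  0.2948] w 0.998
[[-1.     0.001  0.   ]
 [ 0.001  1.    -0.   ]
 [-0.    -0.    -1.   ]]
[ 0.3518 -0.0999  0.4653] [ 0.2366  0.0003 -0.9716]
puck_1 [118.8 182.3] 0.94 [ 0.4513 -0.313 ]
puck_1 [134.7 229. ] 0.59 [ 0.5318 -0.2949]
puck_1 [231.  177.2] 0.57 [ 0.4429 -0.1313]
table_top [271.4 278.1] 0.72 [ 0.597  -0.0668]
level_tip [279.9 285.8] 0.89 [ 0.5476 -0.0644]
hook_bar [280.  285.9] 0.65 [ 0.5699 -0.0602]
tag_hole [408.5 187.2] 0.78 [0.4449 0.122 ]
spool [195.8 113.6] 0.89 [ 0.344  -0.1811]
spool [166.5 158.1] 0.42 [ 0.4103 -0.2293]
sink [168.1 159.9] 0.67 [ 0.415 -0.231]
```

View pics/wrist2.png

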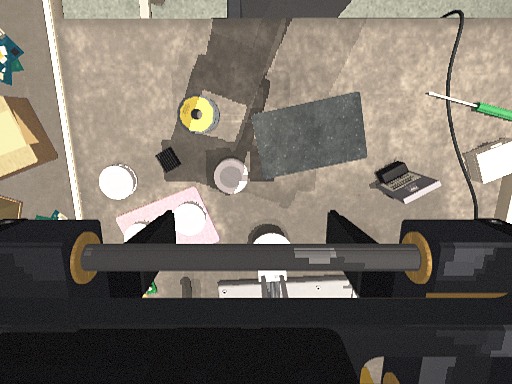

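The view from above (image down = +x) shows pucks at (118,182), (190,219), (231,177) and (137,232), the tag at (408,187) with its label side visible, and the lift hidden behind the gripper. I'll move on over the lift.

```bash
python3 - <<'E'
from h import *
a=cam("scene");b=cam("side")
for n,p,q in [("scope",(167,128),(341,95)),("table",(240,219),(268,199)),("hooktop",(202,166),(296,143)),("lever",(311,187),(322,217))]: print(n,tri([(a,p),(b,q)]))
E
python3 -m inch '[{"x":-0.024,"y":0.0048,"z":0,"twist":0,"jaw":-1},{"x":-0.024,"y":0.0048,"z":0,"twist":0,"jaw":-1},{"x":-0.024,"y":0.0048,"z":0,"twist":0,"jaw":-1},{"x":-0.024,"y":0.0048,"z":0,"twist":0,"jaw":-1},{"x":-0.024,"y":0.0048,"z":0,"twist":0,"jaw":-1},{"x":-0.024,"y":0.0048,"z":0,"twist":0,"jaw":-1},{"x":-0.024,"y":0.0048,"z":0,"twist":0,"jaw":-1},{"x":-0.024,"y":0.0048,"z":0,"twist":0,"jaw":-1},{"x":-0.024,"y":0.0048,"z":0,"twist":0,"jaw":-1},{"x":0,"y":0,"z":0,"twist":0,"jaw":-1}]'
python3 w.py wrist3
```

```text
scope [0.79277241 0.31136806 0.17178207]
table [ 0.56487369 -0.06563117  0.03955489]
hooktop [0.64328482 0.08944895 0.12950599]
lever [ 0.71361654 -0.1861242   0.08975743]
time: 6.28
position: [0.638, -0.0547, 0.2932]
eef_rot: [[-1.0, -0.001, -0.001], [-0.001, 1.0, 0.001], [0.001, 0.001, -1.0]]
contact_force: [-0.8, -0.1, -0.7]
width: 1.004
grip_force: 0.0
t 6.28 p [ 0.638  -0.0547  0.2932] w 1.004
[[-1.    -0.001 -0.001]
 [-0.001  1.     0.001]
 [ 0.001  0.001 -1.   ]]
[ 0.5706 -0.0562  0.4637] [ 0.2358  0.0017 -0.9718]
puck_1 [ 98.3 101. ] 0.87 [ 0.5444 -0.2855]
puck_1 [67.  30.3] 0.83 [ 0.4477 -0.3184]
puck_1 [150.4  76.2] 0.77 [ 0.509  -0.2041]
puck_1 [196.5  23.5] 0.61 [ 0.4384 -0.1329]
table_top [242.8 129.2] 0.92 [ 0.5841 -0.0665]
table_top [98.1 99.6] 0.49 [ 0.5452 -0.2628]
level_tip [252.7 188. ] 0.55 [ 0.6443 -0.0533]
handle_grip [142.6 215.8] 0.57 [ 0.6946 -0.1978]
hook_bar [252.1 186.5] 0.94 [ 0.6507 -0.0537]
tag_hole [394.4  20.9] 0.6 [0.4529 0.1204]
sink [127.8   7.6] 0.72 [ 0.4181 -0.229 ]
```

View pics/wrist3.png

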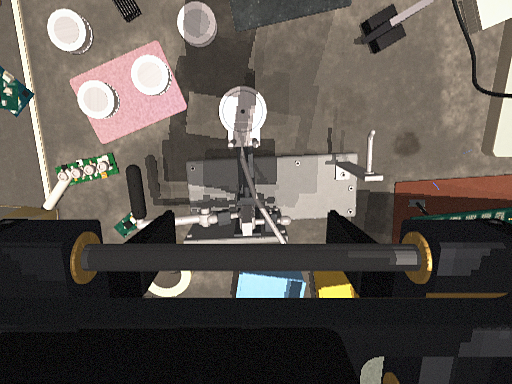

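Table at about (243,109), hook bar from tip (373,132) to post (369,177), lever grip (137,190), pucks at (70,31), (98,100), (152,75), (197,23). I'll zoom in on the lift.

Run:
```python
import cv2
i=cv2.imread("pics/wrist3.png")[75:225,185:385]; cv2.imwrite("pics/w3z.png",cv2.resize(i,None,fx=4,fy=4,interpolation=cv2.INTER_CUBIC))
```

```text
(no output)
```

View pics/w3z.png

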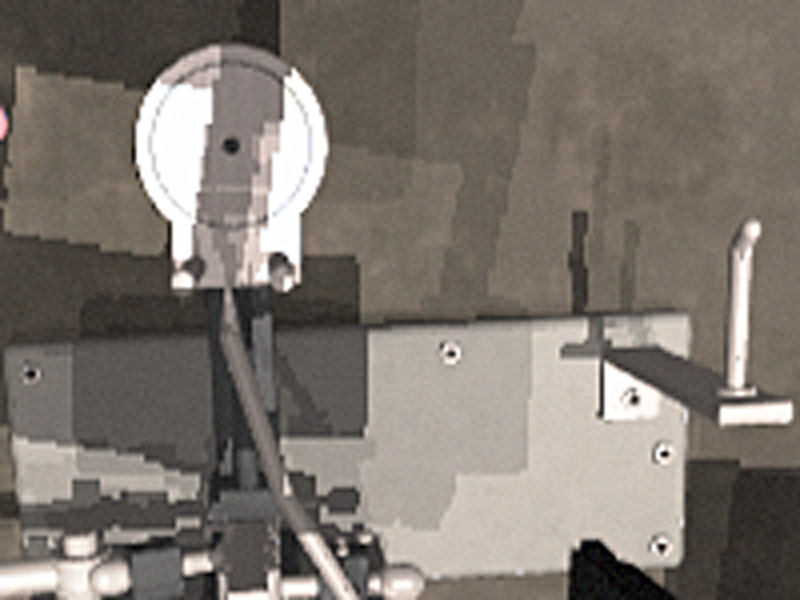

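The zoom shows the table centre dot at (232,145), level tip (227,290), base front corners (5,345) and (690,315), and hook from (751,228) to (738,392) in zoomed pixels.

Run:
```python
from h import *
np.set_printoptions(suppress=True,precision=4)
c=cam("wrist")
z=lambda u,v:(185+u/4,75+v/4)
P={k:onz(c,z(u,v),h)[:2] for k,u,v,h in [("t45",232,145,.045),("t62",232,145,.062),("tip",227,290,.155),("bl",5,345,.018),("br",690,315,.018),("h1",744,255,.12),("h2",738,392,.12),("post_l",720,400,.137),("post_r",792,402,.137)]}
for k,v in P.items(): print(k,v)
b=P["br"]-P["bl"]; print(np.linalg.norm(b),"yaw base",np.arctan2(-b[0],b[1])); h=P["h2"]-P["h1"];print("yaw hook",np.arctan2(h[1],h[0]))
for w in [(137,165),(137,190),(137,218)]: print("grip",onz(c,w,.112)[:2])
# table height by diameter: side edges
for hh in (.045,.05,.055,.06): print(hh,np.linalg.norm(onz(c,z(136,145),hh)-onz(c,z(328,145),hh)))
```

```text
t45 [ 0.5569 -0.0675]
t62 [ 0.5573 -0.0671]
tip [ 0.5972 -0.0663]
bl [ 0.6318 -0.1573]
br [0.6198 0.1094]
h1 [0.5901 0.0859]
h2 [0.6313 0.0882]
post_l [0.6305 0.0761]
post_r [0.6311 0.0971]
0.2670117971056293 yaw base 0.04473755487005652
yaw hook 0.0556416380115465
grip [ 0.623  -0.1975]
grip [ 0.6549 -0.2004]
grip [ 0.6922 -0.2039]
0.045 0.06772236770761303
0.05 0.06691733310782517
0.055 0.06611229850803733
0.06 0.06530726390824948
```

```bash
cat >> h.py <<'E'
def circ(c,x0,y0,z,r,rng=.012,step=.0005,img=None):
    """centre of a horizontal circle seen in picture c (bright inside, dark outside)"""
    g=cv2.GaussianBlur(cv2.cvtColor(c["img"],cv2.COLOR_BGR2GRAY),(0,0),1).astype(np.float32)
    a=np.linspace(0,2*np.pi,120,endpoint=False); U=np.stack([np.cos(a),np.sin(a),0*a],1)
    def pr(X):
        v=(X-c["o"])@c["R"]; return v[:,0]/v[:,2]*c["fx"]+c["cx"],v[:,1]/v[:,2]*c["fy"]+c["cy"]
    def smp(X):
        u,v=pr(X); return cv2.remap(g,u.astype(np.float32)[None],v.astype(np.float32)[None],cv2.INTER_LINEAR,borderMode=cv2.BORDER_REPLICATE)[0]
    best=(-1,)
    for x in np.arange(x0-rng,x0+rng,step):
        for y in np.arange(y0-rng,y0+rng,step):
            C=np.array([x,y,z]); s=np.clip(smp(C+U*(r-.0015))-smp(C+U*(r+.0015)),-30,40).mean()
            if s>best[0]: best=(s,x,y)
    return np.round(best,4)
E
cat > p.py <<'E'
from h import *
import sys
c=cam("wrist")
for x,y,z in [(.447,-.316,.02),(.541,-.283,.026),(.507,-.203,.026),(.438,-.132,.02)]: print(z,circ(c,x,y,z,.027))
E
cat > t.py <<'E'
from h import *
c=cam("wrist")
for z in (.045,.05,.055,.06): print("T",z,circ(c,.557,-.067,z,.034,.006))
E
python3 p.py; python3 t.py
```

```text
0.02 [40.      0.448  -0.3145]
0.026 [39.0537  0.543  -0.2815]
0.026 [37.552   0.509  -0.2005]
0.02 [39.8433  0.44   -0.1325]
T 0.045 [31.5053  0.561  -0.0665]
T 0.05 [31.6859  0.561  -0.0665]
T 0.055 [32.0421  0.5615 -0.067 ]
T 0.06 [31.8705  0.561  -0.067 ]
```

Run:
```python
from h import *
c=cam("wrist"); I=cv2.resize(c["img"][0:150,40:290],None,fx=3.2,fy=3.2,interpolation=cv2.INTER_CUBIC)
def d(x,y,z,r,col):
    a=np.linspace(0,2*np.pi,100); P=np.array([(proj(c,[x+r*np.cos(t),y+r*np.sin(t),z])-[40,0]+.5)*3.2-.5 for t in a])
    cv2.polylines(I,[np.int32(P*8)],True,col,1,cv2.LINE_AA,3)
for p in [(.448,-.3145,.02),(.543,-.2815,.026),(.509,-.2005,.026),(.44,-.1325,.02)]: d(*p,.027,(0,0,255))
d(.561,-.067,.05,.034,(0,0,255)); d(.557,-.0673,.05,.034,(255,0,0))
cv2.imwrite("pics/ov.png",I)
```

```text
(no output)
```

View pics/ov.png

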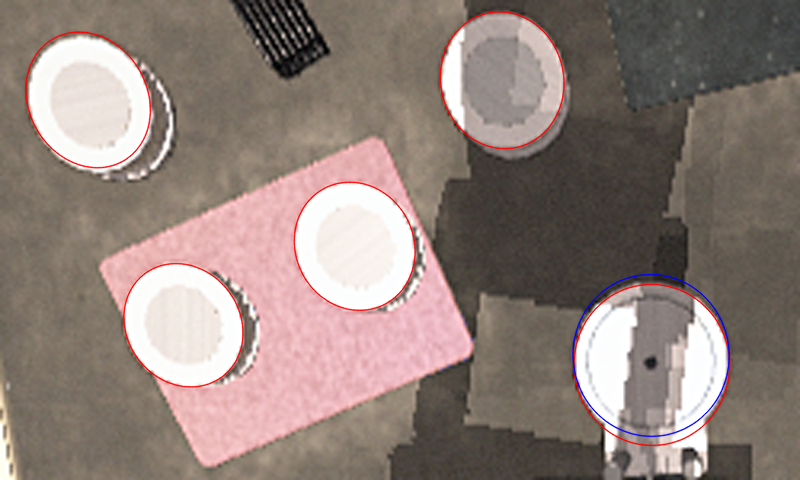

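The fitted circles lie on the four pucks' top rims, and the red table circle (centre dot at 651,362) is the correct one. So the table axis is at (0.561, -0.067). Now I'll align to the lift and go for puck D.

```bash
cat > go.py <<'E'
import sys; from h import *
s=manip.observe(); R=np.array(s["eef_rot"]); d=R.T@(np.array(list(map(float,sys.argv[1:4])))-np.array(s["position"]))
print("d",np.round(d,4),"n",round(np.linalg.norm(d),4),"yaw",round(np.arctan2(R[0,1]*-1,R[1,1]),4))
E
python3 -m inch '[{"x":0,"y":0,"z":0,"twist":-0.025,"jaw":-0.58},{"x":0,"y":0,"z":0,"twist":-0.025,"jaw":-0.58},{"x":0.02,"y":-0.009,"z":0.01,"twist":0,"jaw":-0.58},{"x":0.03,"y":-0.01,"z":0.02,"twist":0,"jaw":-0.58},{"x":0.03,"y":-0.01,"z":0.025,"twist":0,"jaw":-0.58},{"x":0.03,"y":-0.01,"z":0.025,"twist":0,"jaw":-0.58},{"x":0.03,"y":-0.01,"z":0.025,"twist":0,"jaw":-0.58},{"x":0.03,"y":-0.01,"z":0.025,"twist":0,"jaw":-0.58},{"x":0.03,"y":-0.01,"z":0.025,"twist":0,"jaw":-0.58},{"x":0,"y":0,"z":0,"twist":0,"jaw":-0.58}]'
python3 go.py .435 -.1327 .005
```

```text
time: 7.77
position: [0.4299, -0.1328, 0.1309]
eef_rot: [[-0.999, -0.049, -0.015], [-0.049, 0.999, 0.006], [0.015, 0.006, -1.0]]
contact_force: [-0.4, 0.0, -2.4]
width: 0.789
grip_force: 0.0
d [-0.0069 -0.0009  0.1258] n 0.126 yaw 0.0489
```

```bash
python3 -m inch '[{"x":-0.004,"y":-0.001,"z":0.02,"twist":0,"jaw":-0.58},{"x":-0.002,"y":0,"z":0.03,"twist":0,"jaw":-0.58},{"x":0,"y":0,"z":0.03,"twist":0,"jaw":-0.58},{"x":0,"y":0,"z":0.02,"twist":0,"jaw":-0.58},{"x":0,"y":0,"z":0.01,"twist":0,"jaw":-0.58},{"x":0,"y":0,"z":0.008,"twist":0,"jaw":-0.58},{"x":0,"y":0,"z":0.005,"twist":0,"jaw":-0.58},{"x":0,"y":0,"z":0,"twist":0,"jaw":-0.58},{"x":0,"y":0,"z":0,"twist":0,"jaw":-0.58},{"x":0,"y":0,"z":0,"twist":0,"jaw":-0.58}]' 20
python3 go.py .435 -.1327 .005
```

```text
time: 8.6
position: [0.4463, -0.1356, 0.018]
eef_rot: [[-0.999, -0.05, 0.002], [-0.05, 0.999, -0.001], [-0.002, -0.001, -1.0]]
contact_force: [0.4, -1.3, 0.2]
width: 0.786
grip_force: 0.0
d [0.0112 0.0035 0.013 ] n 0.0175 yaw 0.0503
```

```bash
python3 -m inch '[{"x":0.006,"y":0.0018,"z":0,"twist":0,"jaw":-0.58},{"x":0.0052,"y":0.0017,"z":0.003,"twist":0,"jaw":-0.58},{"x":0,"y":0,"z":0.005,"twist":0,"jaw":-0.58},{"x":0,"y":0,"z":0.005,"twist":0,"jaw":-0.58},{"x":0,"y":0,"z":0,"twist":0,"jaw":-0.58},{"x":0,"y":0,"z":0,"twist":0,"jaw":-0.58},{"x":0,"y":0,"z":0,"twist":0,"jaw":0.5},{"x":0,"y":0,"z":0,"twist":0,"jaw":0.5},{"x":0,"y":0,"z":0,"twist":0,"jaw":0.5},{"x":0,"y":0,"z":0,"twist":0,"jaw":0.5}]' 20
python3 go.py .556 -.0672 .1
```

```text
time: 9.43
position: [0.434, -0.1321, 0.0038]
eef_rot: [[-0.999, -0.05, 0.0], [-0.05, 0.999, 0.0], [-0.0, 0.0, -1.0]]
contact_force: [0.1, 1.7, 1.4]
width: 0.563
grip_force: 2.8
d [-0.1252  0.0588 -0.0962] n 0.1684 yaw 0.0501
```

```bash
python3 -m inch '[{"x":0,"y":0,"z":0,"twist":0,"jaw":0.5},{"x":0,"y":0,"z":-0.01,"twist":0,"jaw":0.5},{"x":0,"y":0,"z":-0.02,"twist":0,"jaw":0.5},{"x":0,"y":0,"z":-0.03,"twist":0,"jaw":0.5},{"x":-0.01,"y":0.005,"z":-0.03,"twist":0,"jaw":0.5},{"x":-0.02,"y":0.01,"z":-0.01,"twist":0,"jaw":0.5},{"x":-0.02,"y":0.01,"z":0,"twist":0,"jaw":0.5},{"x":-0.02,"y":0.01,"z":0,"twist":0,"jaw":0.5},{"x":-0.02,"y":0.01,"z":0,"twist":0,"jaw":0.5},{"x":-0.02,"y":0.01,"z":0,"twist":0,"jaw":0.5}]'
python3 -m inch '[{"x":-0.012,"y":0.003,"z":0,"twist":0,"jaw":0.5},{"x":-0.003,"y":0.001,"z":0,"twist":0,"jaw":0.5},{"x":0,"y":0,"z":0,"twist":0,"jaw":0.5},{"x":0,"y":0,"z":0,"twist":0,"jaw":0.5},{"x":0,"y":0,"z":0,"twist":0,"jaw":0.5},{"x":0,"y":0,"z":0,"twist":0,"jaw":0.5},{"x":0,"y":0,"z":0,"twist":0,"jaw":0.5},{"x":0,"y":0,"z":0,"twist":0,"jaw":0.5},{"x":0,"y":0,"z":0,"twist":0,"jaw":0.5},{"x":0,"y":0,"z":0,"twist":0,"jaw":0.5}]'
python3 go.py .555 -.0672 .064
python3 w.py w4
```

```text
time: 10.27
position: [0.5415, -0.0711, 0.1041]
eef_rot: [[-0.999, -0.05, -0.0], [-0.05, 0.999, -0.0], [0.0, -0.0, -1.0]]
contact_force: [-0.9, 0.1, -2.0]
width: 0.563
grip_force: 20.0
time: 11.1
position: [0.5556, -0.0671, 0.1037]
eef_rot: [[-0.999, -0.05, 0.0], [-0.05, 0.999, -0.0], [-0.0, -0.0, -1.0]]
contact_force: [-0.2, -0.6, -2.1]
width: 0.563
grip_force: 20.0
d [ 0.0006 -0.0001  0.0397] n 0.0397 yaw 0.05
t 11.1 p [ 0.5556 -0.0671  0.1037] w 0.563
[[-0.999 -0.05   0.   ]
 [-0.05   0.999 -0.   ]
 [-0.    -0.    -1.   ]]
[ 0.4882 -0.0717  0.2742] [ 0.2361  0.0125 -0.9716]
puck_1 [ 3.3 66.7] 0.83 [ 0.4555 -0.2851]
puck_1 [ 21.5 167. ] 0.76 [ 0.5421 -0.2814]
puck_1 [251.9 230.2] 0.76 [ 0.5936 -0.0649]
puck_1 [ 99.6 138.8] 0.68 [ 0.5125 -0.2073]
table_top [253.5 192.4] 0.85 [ 0.544  -0.0664]
level_tip [249.  200.5] 0.81 [ 0.5222 -0.0706]
hook_bar [253.3 198.6] 0.87 [ 0.531  -0.0679]
tag_hole [485.2  92. ] 0.71 [0.4626 0.0841]
sink [61.4 19. ] 0.71 [ 0.4157 -0.2323]
sink [490.   93.8] 0.67 [0.4559 0.1372]
```

View pics/w4.png

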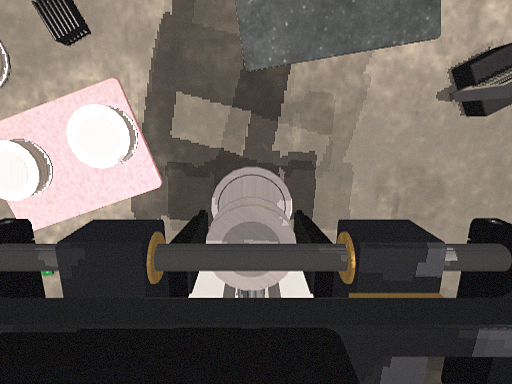

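The picture shows the puck held over the table, with the table's front rim at about (252,167) and the puck's front rim at (250,203). Descending.

```bash
python3 - <<'E'
from h import *
c=cam("wrist")
for z in (.04,.045,.05,.055,.06,.065): print(z,onz(c,(252,167),z)[0]-.527, circ(c,.561,-.067,z,.034,.004))
print("puck",onz(c,(250,203),.12)[0]+.027)
E
python3 -m inch '[{"x":0,"y":0,"z":0.01,"twist":0,"jaw":0.5},{"x":0,"y":0,"z":0.01,"twist":0,"jaw":0.5},{"x":0,"y":0,"z":0.01,"twist":0,"jaw":0.5},{"x":0,"y":0,"z":0.004,"twist":0,"jaw":0.5},{"x":0,"y":0,"z":0,"twist":0,"jaw":0.5},{"x":0,"y":0,"z":0,"twist":0,"jaw":0.5},{"x":0,"y":0,"z":0,"twist":0,"jaw":0.5},{"x":0,"y":0,"z":0,"twist":0,"jaw":0.5},{"x":0,"y":0,"z":0,"twist":0,"jaw":0.5},{"x":0,"y":0,"z":0,"twist":0,"jaw":0.5}]'
```

```text
0.04 -0.0005505611082291528 [29.9289  0.5615 -0.067 ]
0.045 -0.001365305209270029 [30.1497  0.559  -0.0675]
0.05 -0.0021800493103107943 [29.7254  0.557  -0.0675]
0.055 -0.0029947934113516705 [26.7353  0.557  -0.0675]
0.06 -0.0038095375123924358 [25.3437  0.558  -0.0675]
0.065 -0.004624281613433201 [23.6055  0.5575 -0.068 ]
puck 0.5607250459166928
time: 12.43
position: [0.556, -0.0671, 0.0702]
eef_rot: [[-0.999, -0.05, 0.001], [-0.05, 0.999, -0.0], [-0.001, -0.0, -1.0]]
contact_force: [0.6, 1.1, -1.9]
width: 0.562
grip_force: 20.0
```

```bash
python3 -m inch '[{"x":0,"y":0,"z":0.004,"twist":0,"jaw":0.5},{"x":0,"y":0,"z":0.004,"twist":0,"jaw":0.5},{"x":0,"y":0,"z":0.004,"twist":0,"jaw":0.5},{"x":0,"y":0,"z":0.003,"twist":0,"jaw":0.5},{"x":0,"y":0,"z":0,"twist":0,"jaw":0.5},{"x":0,"y":0,"z":0,"twist":0,"jaw":0.5},{"x":0,"y":0,"z":0,"twist":0,"jaw":0.5},{"x":0,"y":0,"z":0,"twist":0,"jaw":0.5},{"x":0,"y":0,"z":0,"twist":0,"jaw":0.5},{"x":0,"y":0,"z":0,"twist":0,"jaw":0.5}]'
python3 -m inch '[{"x":0,"y":0,"z":0.001,"twist":0,"jaw":0.5},{"x":0,"y":0,"z":0.001,"twist":0,"jaw":0.5},{"x":0,"y":0,"z":0.001,"twist":0,"jaw":0.5},{"x":0,"y":0,"z":0.001,"twist":0,"jaw":0.5},{"x":0,"y":0,"z":0,"twist":0,"jaw":0.5},{"x":0,"y":0,"z":0,"twist":0,"jaw":0.5},{"x":0,"y":0,"z":0,"twist":0,"jaw":0.5},{"x":0,"y":0,"z":0,"twist":0,"jaw":0.5},{"x":0,"y":0,"z":0,"twist":0,"jaw":0.5},{"x":0,"y":0,"z":0,"twist":0,"jaw":0.5}]'
```

```text
time: 13.27
position: [0.5558, -0.067, 0.0549]
eef_rot: [[-0.999, -0.05, 0.0], [-0.05, 0.999, -0.0], [-0.0, -0.0, -1.0]]
contact_force: [-0.0, -0.1, -2.3]
width: 0.565
grip_force: 20.0
time: 14.1
position: [0.5557, -0.067, 0.0507]
eef_rot: [[-0.999, -0.05, 0.0], [-0.05, 0.999, -0.0], [-0.0, -0.0, -1.0]]
contact_force: [-0.3, 0.2, -2.1]
width: 0.562
grip_force: 20.0
```

```bash
python3 -m inch '[{"x":0,"y":0,"z":0.0007,"twist":0,"jaw":0.5},{"x":0,"y":0,"z":0.0007,"twist":0,"jaw":0.5},{"x":0,"y":0,"z":0.0006,"twist":0,"jaw":0.5},{"x":0,"y":0,"z":0,"twist":0,"jaw":0.5},{"x":0,"y":0,"z":0,"twist":0,"jaw":0.5},{"x":0,"y":0,"z":0,"twist":0,"jaw":0.5},{"x":0,"y":0,"z":0,"twist":0,"jaw":0.5},{"x":0,"y":0,"z":0,"twist":0,"jaw":0.5},{"x":0,"y":0,"z":0,"twist":0,"jaw":0.5},{"x":0,"y":0,"z":0,"twist":0,"jaw":0.5}]'
python3 -m inch '[{"x":0,"y":0,"z":0.0005,"twist":0,"jaw":0.5},{"x":0,"y":0,"z":0.0005,"twist":0,"jaw":0.5},{"x":0,"y":0,"z":0.0005,"twist":0,"jaw":0.5},{"x":0,"y":0,"z":0,"twist":0,"jaw":0.5},{"x":0,"y":0,"z":0,"twist":0,"jaw":0.5},{"x":0,"y":0,"z":0,"twist":0,"jaw":0.5},{"x":0,"y":0,"z":0,"twist":0,"jaw":0.5},{"x":0,"y":0,"z":0,"twist":0,"jaw":0.5},{"x":0,"y":0,"z":0,"twist":0,"jaw":0.5},{"x":0,"y":0,"z":0,"twist":0,"jaw":0.5}]'
```

```text
time: 14.93
position: [0.5558, -0.067, 0.0488]
eef_rot: [[-0.999, -0.05, 0.0], [-0.05, 0.999, -0.0], [-0.0, -0.0, -1.0]]
contact_force: [-1.0, -0.6, 1.1]
width: 0.561
grip_force: 20.0
time: 15.77
position: [0.5558, -0.067, 0.0487]
eef_rot: [[-0.999, -0.05, -0.0], [-0.05, 0.999, -0.0], [0.0, -0.0, -1.0]]
contact_force: [-6.2, 0.9, 9.7]
width: 0.563
grip_force: 20.0
```

```bash
python3 -m inch '[{"x":0,"y":0,"z":-0.001,"twist":0,"jaw":0.3},{"x":0,"y":0,"z":0,"twist":0,"jaw":-0.58},{"x":0,"y":0,"z":0,"twist":0,"jaw":-0.58},{"x":0,"y":0,"z":0,"twist":0,"jaw":-0.58},{"x":0,"y":0,"z":-0.01,"twist":0,"jaw":-0.58},{"x":0,"y":0,"z":-0.02,"twist":0,"jaw":-0.58},{"x":0,"y":0,"z":-0.03,"twist":0,"jaw":-0.58},{"x":0,"y":0,"z":-0.03,"twist":0,"jaw":-0.58},{"x":0,"y":0,"z":-0.02,"twist":0,"jaw":-0.58},{"x":0,"y":0,"z":0,"twist":0,"jaw":-0.58}]'
python3 -m inch '[{"x":0,"y":0,"z":0,"twist":0,"jaw":-0.58},{"x":-0.02,"y":-0.01,"z":-0.02,"twist":0,"jaw":-0.58},{"x":-0.02,"y":-0.01,"z":-0.02,"twist":0,"jaw":-0.58},{"x":-0.02,"y":-0.01,"z":-0.01,"twist":0,"jaw":-0.58},{"x":-0.01,"y":0,"z":0,"twist":0,"jaw":-0.58},{"x":0,"y":0,"z":0,"twist":0,"jaw":-0.58},{"x":0,"y":0,"z":0,"twist":0,"jaw":-0.58},{"x":0,"y":0,"z":0,"twist":0,"jaw":-0.58},{"x":0,"y":0,"z":0,"twist":0,"jaw":-0.58},{"x":0,"y":0,"z":0,"twist":0,"jaw":-0.58}]'
cat > p2.py <<'E'
from h import *
s=st(); c=cam("wrist"); cv2.imwrite("pics/p_%d.png"%int(s["time"]*10),c["img"])
for x,y,z in [(.448,-.3145,.02),(.543,-.2815,.026),(.509,-.2005,.026)]: print(z,circ(c,x,y,z,.027,.006))
for z in (.065,.085,.105,.125): print("stack",z,circ(c,.561,-.067,z,.027,.012,.001))
print([(np.round(r["pixel"]),round(r["p"],2)) for r in models.spot_in("puck_1",c)])
E
python3 p2.py; python3 go.py .504 -.2003 .06
```

```text
time: 16.6
position: [0.5592, -0.0677, 0.165]
eef_rot: [[-0.999, -0.05, 0.011], [-0.05, 0.999, -0.002], [-0.011, -0.003, -1.0]]
contact_force: [0.4, 0.0, 0.2]
width: 0.794
grip_force: 0.0
time: 17.43
position: [0.626, -0.0929, 0.2071]
eef_rot: [[-0.999, -0.05, -0.002], [-0.05, 0.999, 0.0], [0.002, 0.001, -1.0]]
contact_force: [-1.0, -0.3, 0.3]
width: 0.79
grip_force: 0.0
t 17.43 p [ 0.626  -0.0929  0.2071] w 0.79
[[-0.999 -0.05  -0.002]
 [-0.05   0.999  0.   ]
 [ 0.002  0.001 -1.   ]]
0.02 [26.8536  0.448  -0.315 ]
0.026 [39.7292  0.5425 -0.2815]
0.026 [ 6.9875  0.506  -0.1955]
stack 0.065 [25.1442  0.56   -0.066 ]
stack 0.085 [30.2074  0.559  -0.067 ]
stack 0.105 [36.5451  0.557  -0.073 ]
stack 0.125 [29.3111  0.56   -0.075 ]
[(array([150., 110.]), 0.8), (array([277., 124.]), 0.79), (array([96., 96.]), 0.77), (array([136., 212.]), 0.75), (array([68., 15.]), 0.66)]
d [ 0.1277 -0.1009  0.1479] n 0.2199 yaw 0.0504
```

```bash
cat > p3.py <<'E'
from h import *
c=cam("wrist")
for r in models.spot_in("puck_1",c):
    if r["p"]>.4:
        for z in (.02,.026):
            x,y=onz(c,r["pixel"],z)[:2]; print(np.round(r["pixel"]),z,circ(c,x,y,z,.027,.014,.001))
E
python3 p3.py
```

```text
[281. 120.] 0.02 [18.7348  0.5624 -0.0538]
[281. 120.] 0.026 [17.3907  0.5634 -0.0555]
[150. 110.] 0.02 [37.9193  0.5528 -0.2175]
[150. 110.] 0.026 [37.2879  0.5529 -0.2155]
[68. 17.] 0.02 [26.6302  0.4481 -0.3146]
[68. 17.] 0.026 [26.9719  0.4498 -0.3111]
[98. 96.] 0.02 [39.51    0.5422 -0.2844]
[98. 96.] 0.026 [39.7057  0.5425 -0.2813]
```

```bash
ls pics
```

```text
ov.png
p_174.png
scene0.png
side0.png
w3z.png
w4.png
wrist0.png
wrist1.png
wrist2.png
wrist3.png
```

Run:
```python
import cv2
i=cv2.imread("pics/p_174.png")[0:225,20:320]; cv2.imwrite("pics/pz.png",cv2.resize(i,None,fx=2.6,fy=2.6,interpolation=cv2.INTER_CUBIC))
```

```text
(no output)
```

View pics/pz.png

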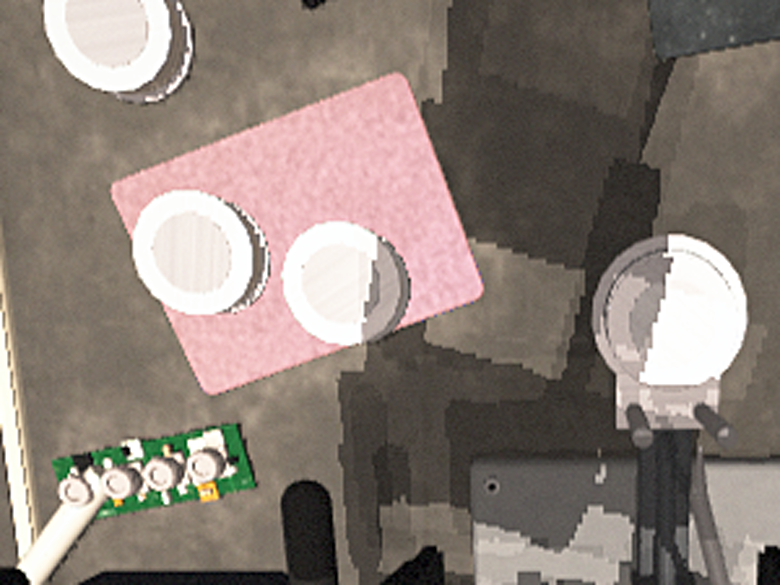

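C has been knocked to (0.553, -0.2155), still on the foam but close to B, so I'll grasp it with the hand turned 45°. Stage one is the twist, well above.

```bash
python3 -m inch '[{"x":0,"y":0,"z":0,"twist":-0.1225,"jaw":-0.37},{"x":0,"y":0,"z":0,"twist":-0.1225,"jaw":-0.37},{"x":0,"y":0,"z":0,"twist":-0.1225,"jaw":-0.37},{"x":0,"y":0,"z":0,"twist":-0.1225,"jaw":-0.37},{"x":0,"y":0,"z":0,"twist":-0.1225,"jaw":-0.37},{"x":0,"y":0,"z":0,"twist":-0.1225,"jaw":-0.37},{"x":0,"y":0,"z":0,"twist":0,"jaw":-0.37},{"x":0,"y":0,"z":0,"twist":0,"jaw":-0.37},{"x":0,"y":0,"z":0,"twist":0,"jaw":-0.37},{"x":0,"y":0,"z":0,"twist":0,"jaw":-0.37}]'
python3 go.py .5495 -.219 .15
```

```text
time: 18.47
position: [0.627, -0.0934, 0.2082]
eef_rot: [[-0.708, -0.706, -0.0], [-0.706, 0.708, -0.0], [0.0, 0.0, -1.0]]
contact_force: [0.4, -0.6, -0.4]
width: 0.687
grip_force: 0.0
d [ 0.1436 -0.0343  0.0582] n 0.1586 yaw 0.7834
```

```bash
python3 -m inch '[{"x":0.0287,"y":-0.0069,"z":0,"twist":0,"jaw":-0.37},{"x":0.0287,"y":-0.0069,"z":0.01,"twist":0,"jaw":-0.37},{"x":0.0287,"y":-0.0069,"z":0.02,"twist":0,"jaw":-0.37},{"x":0.0287,"y":-0.0069,"z":0.02,"twist":0,"jaw":-0.37},{"x":0.0287,"y":-0.0067,"z":0.01,"twist":0,"jaw":-0.37},{"x":0,"y":0,"z":0,"twist":0,"jaw":-0.37},{"x":0,"y":0,"z":0,"twist":0,"jaw":-0.37},{"x":0,"y":0,"z":0,"twist":0,"jaw":-0.37},{"x":0,"y":0,"z":0,"twist":0,"jaw":-0.37},{"x":0,"y":0,"z":0,"twist":0,"jaw":-0.37}]'
python3 go.py .5495 -.219 .010
python3 p3.py
```

```text
time: 19.3
position: [0.551, -0.2184, 0.1493]
eef_rot: [[-0.706, -0.708, 0.002], [-0.708, 0.706, -0.001], [-0.001, -0.002, -1.0]]
contact_force: [-0.6, -0.3, 0.4]
width: 0.685
grip_force: 0.0
d [0.0016 0.0009 0.1392] n 0.1393 yaw 0.7865
[251. 189.] 0.02 [11.6037  0.5534 -0.2105]
[251. 189.] 0.026 [10.6149  0.5513 -0.2106]
[213. 137.] 0.02 [10.5162  0.542  -0.2874]
[213. 137.] 0.026 [11.2274  0.5412 -0.2871]
[256.  43.] 0.02 [40.      0.4482 -0.3137]
[256.  43.] 0.026 [40.      0.4503 -0.3127]
[235. 287.] 0.02 [18.0039  0.656  -0.1338]
[235. 287.] 0.026 [17.7064  0.6541 -0.1352]
```

```bash
python3 -m inch '[{"x":0.0016,"y":0.0009,"z":0.02,"twist":0,"jaw":-0.37},{"x":0,"y":0,"z":0.03,"twist":0,"jaw":-0.37},{"x":0,"y":0,"z":0.03,"twist":0,"jaw":-0.37},{"x":0,"y":0,"z":0.025,"twist":0,"jaw":-0.37},{"x":0,"y":0,"z":0.015,"twist":0,"jaw":-0.37},{"x":0,"y":0,"z":0.01,"twist":0,"jaw":-0.37},{"x":0,"y":0,"z":0.007,"twist":0,"jaw":-0.37},{"x":0,"y":0,"z":0.0,"twist":0,"jaw":-0.37},{"x":0,"y":0,"z":0,"twist":0,"jaw":-0.37},{"x":0,"y":0,"z":0,"twist":0,"jaw":-0.37}]'
python3 -m inch '[{"x":0,"y":0,"z":0.001,"twist":0,"jaw":-0.37},{"x":0,"y":0,"z":0.001,"twist":0,"jaw":-0.37},{"x":0,"y":0,"z":0,"twist":0,"jaw":0.5},{"x":0,"y":0,"z":0,"twist":0,"jaw":0.5},{"x":0,"y":0,"z":0,"twist":0,"jaw":0.5},{"x":0,"y":0,"z":0,"twist":0,"jaw":0.5},{"x":0,"y":0,"z":0,"twist":0,"jaw":0.5},{"x":0,"y":0,"z":0,"twist":0,"jaw":0.5},{"x":0,"y":0,"z":0,"twist":0,"jaw":0.5},{"x":0,"y":0,"z":0,"twist":0,"jaw":0.5}]' 20
```

```text
time: 20.23
position: [0.5493, -0.2201, 0.0127]
eef_rot: [[-0.707, -0.707, 0.002], [-0.707, 0.707, -0.001], [-0.001, -0.003, -1.0]]
contact_force: [0.4, 0.2, -0.6]
width: 0.686
grip_force: 0.0
time: 21.07
position: [0.5482, -0.2197, 0.0094]
eef_rot: [[-0.707, -0.707, 0.0], [-0.707, 0.707, -0.0], [-0.0, -0.0, -1.0]]
contact_force: [-0.6, 0.3, 3.0]
width: 0.565
grip_force: 20.0
```

```bash
python3 -m inch '[{"x":0,"y":0,"z":-0.01,"twist":0,"jaw":0.5},{"x":0,"y":0,"z":-0.02,"twist":0,"jaw":0.5},{"x":0,"y":0,"z":-0.03,"twist":0,"jaw":0.5},{"x":0,"y":0,"z":-0.035,"twist":0,"jaw":0.5},{"x":0,"y":0,"z":-0.03,"twist":0.1225,"jaw":0.5},{"x":0,"y":0,"z":-0.01,"twist":0.1225,"jaw":0.5},{"x":0,"y":0,"z":0,"twist":0.1225,"jaw":0.5},{"x":0,"y":0,"z":0,"twist":0.1225,"jaw":0.5},{"x":0,"y":0,"z":0,"twist":0.1225,"jaw":0.5},{"x":0,"y":0,"z":0,"twist":0.1225,"jaw":0.5}]'
python3 -m inch '[{"x":0,"y":0.02,"z":0,"twist":0,"jaw":0.5},{"x":0,"y":0.035,"z":0,"twist":0,"jaw":0.5},{"x":0,"y":0.035,"z":0,"twist":0,"jaw":0.5},{"x":0,"y":0.035,"z":0,"twist":0,"jaw":0.5},{"x":0,"y":0.02,"z":0,"twist":0,"jaw":0.5},{"x":0,"y":0,"z":0,"twist":0,"jaw":0.5},{"x":0,"y":0,"z":0,"twist":0,"jaw":0.5},{"x":0,"y":0,"z":0,"twist":0,"jaw":0.5},{"x":0,"y":0,"z":0,"twist":0,"jaw":0.5},{"x":0,"y":0,"z":0,"twist":0,"jaw":0.5}]'
python3 go.py .554 -.0673 .070
```

```text
time: 21.9
position: [0.5475, -0.2193, 0.1439]
eef_rot: [[-0.999, -0.044, -0.001], [-0.044, 0.999, 0.001], [0.001, 0.001, -1.0]]
contact_force: [0.0, -0.4, -3.0]
width: 0.563
grip_force: 20.0
time: 22.73
position: [0.5408, -0.0758, 0.1441]
eef_rot: [[-0.999, -0.049, -0.0], [-0.049, 0.999, -0.0], [0.0, -0.0, -1.0]]
contact_force: [0.9, -1.2, -2.8]
width: 0.565
grip_force: 20.0
d [-0.0136  0.0079  0.0741] n 0.0758 yaw 0.0487
```

```bash
python3 -m inch '[{"x":-0.0136,"y":0.0079,"z":0,"twist":-0.001,"jaw":0.5},{"x":0,"y":0,"z":0.01,"twist":0,"jaw":0.5},{"x":0,"y":0,"z":0.02,"twist":0,"jaw":0.5},{"x":0,"y":0,"z":0.02,"twist":0,"jaw":0.5},{"x":0,"y":0,"z":0.012,"twist":0,"jaw":0.5},{"x":0,"y":0,"z":0.006,"twist":0,"jaw":0.5},{"x":0,"y":0,"z":0.002,"twist":0,"jaw":0.5},{"x":0,"y":0,"z":0,"twist":0,"jaw":0.5},{"x":0,"y":0,"z":0,"twist":0,"jaw":0.5},{"x":0,"y":0,"z":0,"twist":0,"jaw":0.5}]'
python3 -m inch '[{"x":0,"y":0,"z":0.001,"twist":0,"jaw":0.5},{"x":0,"y":0,"z":0.001,"twist":0,"jaw":0.5},{"x":0,"y":0,"z":0.001,"twist":0,"jaw":0.5},{"x":0,"y":0,"z":0,"twist":0,"jaw":0.5},{"x":0,"y":0,"z":0,"twist":0,"jaw":0.5},{"x":0,"y":0,"z":0,"twist":0,"jaw":0.5},{"x":0,"y":0,"z":0,"twist":0,"jaw":0.5},{"x":0,"y":0,"z":0,"twist":0,"jaw":0.5},{"x":0,"y":0,"z":0,"twist":0,"jaw":0.5},{"x":0,"y":0,"z":0,"twist":0,"jaw":0.5}]'
```

```text
time: 23.57
position: [0.555, -0.0665, 0.0755]
eef_rot: [[-0.999, -0.051, 0.002], [-0.051, 0.999, -0.001], [-0.002, -0.001, -1.0]]
contact_force: [-0.1, 0.9, -1.8]
width: 0.56
grip_force: 20.0
time: 24.4
position: [0.554, -0.0662, 0.0712]
eef_rot: [[-0.999, -0.051, 0.0], [-0.051, 0.999, -0.0], [-0.0, -0.0, -1.0]]
contact_force: [-0.4, -0.6, -2.3]
width: 0.562
grip_force: 20.0
```

Contact is expected near 0.0684. I'll lower to just there, release and rise.

```bash
python3 -m inch '[{"x":0,"y":0,"z":0.001,"twist":0,"jaw":0.5},{"x":0,"y":0,"z":0.001,"twist":0,"jaw":0.5},{"x":0,"y":0,"z":0.0008,"twist":0,"jaw":0.5},{"x":0,"y":0,"z":0,"twist":0,"jaw":0.5},{"x":0,"y":0,"z":0,"twist":0,"jaw":0.5},{"x":0,"y":0,"z":0,"twist":0,"jaw":0.5},{"x":0,"y":0,"z":0,"twist":0,"jaw":0.5},{"x":0,"y":0,"z":0,"twist":0,"jaw":0.5},{"x":0,"y":0,"z":0,"twist":0,"jaw":0.5},{"x":0,"y":0,"z":0,"twist":0,"jaw":0.5}]'
```

```text
time: 25.23
position: [0.554, -0.0662, 0.0684]
eef_rot: [[-0.999, -0.051, 0.0], [-0.051, 0.999, -0.0], [-0.0, -0.0, -1.0]]
contact_force: [-0.6, -0.1, -1.9]
width: 0.562
grip_force: 20.0
```

```bash
python3 -m inch '[{"x":0,"y":0,"z":0.0006,"twist":0,"jaw":0.5},{"x":0,"y":0,"z":0.0006,"twist":0,"jaw":0.5},{"x":0,"y":0,"z":0,"twist":0,"jaw":0.5},{"x":0,"y":0,"z":0,"twist":0,"jaw":0.5},{"x":0,"y":0,"z":0,"twist":0,"jaw":0.5},{"x":0,"y":0,"z":0,"twist":0,"jaw":0.5},{"x":0,"y":0,"z":0,"twist":0,"jaw":0.5},{"x":0,"y":0,"z":0,"twist":0,"jaw":0.5},{"x":0,"y":0,"z":0,"twist":0,"jaw":0.5},{"x":0,"y":0,"z":0,"twist":0,"jaw":0.5}]'
python3 -m inch '[{"x":0,"y":0,"z":0,"twist":0,"jaw":0.0},{"x":0,"y":0,"z":0,"twist":0,"jaw":-0.4},{"x":0,"y":0,"z":0,"twist":0,"jaw":-0.58},{"x":0,"y":0,"z":0,"twist":0,"jaw":-0.58},{"x":0,"y":0,"z":-0.01,"twist":0,"jaw":-0.58},{"x":0,"y":0,"z":-0.02,"twist":0,"jaw":-0.58},{"x":0,"y":0,"z":-0.03,"twist":0,"jaw":-0.58},{"x":0,"y":0,"z":-0.03,"twist":0,"jaw":-0.58},{"x":0,"y":0,"z":-0.02,"twist":0,"jaw":-0.58},{"x":0,"y":0,"z":0,"twist":0,"jaw":-0.58}]'
python3 -m inch '[{"x":0,"y":0,"z":0,"twist":0,"jaw":-0.58},{"x":-0.02,"y":-0.01,"z":-0.02,"twist":0,"jaw":-0.58},{"x":-0.02,"y":-0.015,"z":-0.02,"twist":0,"jaw":-0.58},{"x":-0.02,"y":-0.015,"z":-0.01,"twist":0,"jaw":-0.58},{"x":-0.01,"y":-0.01,"z":0,"twist":0,"jaw":-0.58},{"x":0,"y":0,"z":0,"twist":0,"jaw":-0.58},{"x":0,"y":0,"z":0,"twist":0,"jaw":-0.58},{"x":0,"y":0,"z":0,"twist":0,"jaw":-0.58},{"x":0,"y":0,"z":0,"twist":0,"jaw":-0.58},{"x":0,"y":0,"z":0,"twist":0,"jaw":-0.58}]'
python3 p2.py; python3 go.py .538 -.2815 .06
```

```text
time: 26.07
position: [0.5542, -0.0663, 0.0679]
eef_rot: [[-0.999, -0.051, 0.0], [-0.051, 0.999, -0.0], [-0.0, -0.0, -1.0]]
contact_force: [-4.0, 0.7, 5.1]
width: 0.563
grip_force: 20.0
time: 26.9
position: [0.5574, -0.0669, 0.184]
eef_rot: [[-0.999, -0.051, 0.011], [-0.051, 0.999, -0.002], [-0.011, -0.003, -1.0]]
contact_force: [0.3, 0.3, 1.4]
width: 0.789
grip_force: 0.0
time: 27.73
position: [0.6255, -0.1119, 0.2263]
eef_rot: [[-0.999, -0.052, -0.001], [-0.052, 0.999, 0.0], [0.001, 0.001, -1.0]]
contact_force: [0.9, -0.2, 0.5]
width: 0.789
grip_force: 0.0
t 27.73 p [ 0.6255 -0.1119  0.2263] w 0.789
[[-0.999 -0.052 -0.001]
 [-0.052  0.999  0.   ]
 [ 0.001  0.001 -1.   ]]
0.02 [29.6164  0.4485 -0.315 ]
0.026 [39.1988  0.5425 -0.2815]
0.026 [ 8.0682  0.504  -0.1975]
stack 0.065 [32.5367  0.56   -0.064 ]
stack 0.085 [30.1058  0.559  -0.066 ]
stack 0.105 [27.8586  0.557  -0.077 ]
stack 0.125 [35.3501  0.561  -0.077 ]
[(array([92., 20.]), 0.92), (array([294., 123.]), 0.91), (array([119.,  99.]), 0.87)]
d [ 0.0965 -0.1647  0.1669] n 0.2536 yaw 0.0516
```

```bash
python3 -m inch '[{"x":0.01,"y":-0.015,"z":0,"twist":0,"jaw":-0.5},{"x":0.0173,"y":-0.03,"z":0,"twist":0,"jaw":-0.5},{"x":0.0173,"y":-0.03,"z":0.01,"twist":0,"jaw":-0.5},{"x":0.0173,"y":-0.03,"z":0.01,"twist":0,"jaw":-0.5},{"x":0.0173,"y":-0.03,"z":0.01,"twist":0,"jaw":-0.5},{"x":0.0173,"y":-0.0297,"z":0.02,"twist":0,"jaw":-0.5},{"x":0,"y":0,"z":0.03,"twist":0,"jaw":-0.5},{"x":0,"y":0,"z":0.03,"twist":0,"jaw":-0.5},{"x":0,"y":0,"z":0.02,"twist":0,"jaw":-0.5},{"x":0,"y":0,"z":0.01,"twist":0,"jaw":-0.5}]'
python3 -m inch '[{"x":0,"y":0,"z":0,"twist":0,"jaw":-0.5},{"x":0,"y":0,"z":0,"twist":0,"jaw":-0.5},{"x":0,"y":0,"z":0,"twist":0,"jaw":-0.5},{"x":0,"y":0,"z":0,"twist":0,"jaw":-0.5},{"x":0,"y":0,"z":0,"twist":0,"jaw":-0.5},{"x":0,"y":0,"z":0,"twist":0,"jaw":-0.5},{"x":0,"y":0,"z":0,"twist":0,"jaw":-0.5},{"x":0,"y":0,"z":0,"twist":0,"jaw":-0.5},{"x":0,"y":0,"z":0,"twist":0,"jaw":-0.5},{"x":0,"y":0,"z":0,"twist":0,"jaw":-0.5}]'
python3 go.py .538 -.2815 .01
```

```text
time: 28.67
position: [0.5363, -0.2809, 0.0835]
eef_rot: [[-0.999, -0.051, -0.005], [-0.051, 0.999, 0.003], [0.004, 0.003, -1.0]]
contact_force: [-0.2, 0.8, 0.4]
width: 0.749
grip_force: 0.0
time: 29.5
position: [0.5385, -0.282, 0.0871]
eef_rot: [[-0.999, -0.051, -0.0], [-0.051, 0.999, 0.0], [0.0, 0.0, -1.0]]
contact_force: [0.1, 0.3, 0.2]
width: 0.752
grip_force: 0.0
d [0.0004 0.0005 0.0771] n 0.0771 yaw 0.0512
```

```bash
python3 -m inch '[{"x":0.0004,"y":0.0005,"z":0.02,"twist":0,"jaw":-0.5},{"x":0,"y":0,"z":0.025,"twist":0,"jaw":-0.5},{"x":0,"y":0,"z":0.02,"twist":0,"jaw":-0.5},{"x":0,"y":0,"z":0.009,"twist":0,"jaw":-0.5},{"x":0,"y":0,"z":0.003,"twist":0,"jaw":-0.5},{"x":0,"y":0,"z":0,"twist":0,"jaw":-0.5},{"x":0,"y":0,"z":0,"twist":0,"jaw":-0.5},{"x":0,"y":0,"z":0,"twist":0,"jaw":0.5},{"x":0,"y":0,"z":0,"twist":0,"jaw":0.5},{"x":0,"y":0,"z":0,"twist":0,"jaw":0.5}]' 20
python3 -m inch '[{"x":0,"y":0,"z":0,"twist":0,"jaw":0.5},{"x":0,"y":0,"z":0,"twist":0,"jaw":0.5},{"x":0,"y":0,"z":0,"twist":0,"jaw":0.5},{"x":0,"y":0,"z":-0.01,"twist":0,"jaw":0.5},{"x":0,"y":0,"z":-0.02,"twist":0,"jaw":0.5},{"x":0,"y":0,"z":-0.03,"twist":0,"jaw":0.5},{"x":0,"y":0,"z":-0.035,"twist":0,"jaw":0.5},{"x":0,"y":0,"z":-0.035,"twist":0,"jaw":0.5},{"x":0,"y":0.02,"z":-0.02,"twist":0,"jaw":0.5},{"x":0,"y":0.03,"z":0,"twist":0,"jaw":0.5}]' 20
python3 -m inch '[{"x":0,"y":0.035,"z":0,"twist":0,"jaw":0.5},{"x":0,"y":0.035,"z":0,"twist":0,"jaw":0.5},{"x":0,"y":0.035,"z":0,"twist":0,"jaw":0.5},{"x":0,"y":0.035,"z":0,"twist":0,"jaw":0.5},{"x":-0.01,"y":0.02,"z":0,"twist":0,"jaw":0.5},{"x":-0.011,"y":0.005,"z":0,"twist":0,"jaw":0.5},{"x":0,"y":0,"z":0,"twist":0,"jaw":0.5},{"x":0,"y":0,"z":0,"twist":0,"jaw":0.5},{"x":0,"y":0,"z":0,"twist":0,"jaw":0.5},{"x":0,"y":0,"z":0,"twist":0,"jaw":0.5}]' 20
python3 go.py .5555 -.0668 .09
```

```text
time: 30.33
position: [0.5388, -0.282, 0.0114]
eef_rot: [[-0.999, -0.051, 0.002], [-0.051, 0.999, -0.001], [-0.002, -0.001, -1.0]]
contact_force: [-1.6, 2.7, 1.2]
width: 0.595
grip_force: 0.7
time: 31.17
position: [0.5384, -0.2346, 0.1672]
eef_rot: [[-0.999, -0.048, 0.01], [-0.048, 0.999, -0.006], [-0.009, -0.007, -1.0]]
contact_force: [0.3, 0.3, -1.2]
width: 0.564
grip_force: 20.0
time: 32.0
position: [0.5478, -0.0669, 0.1599]
eef_rot: [[-0.999, -0.05, -0.001], [-0.05, 0.999, -0.0], [0.001, -0.0, -1.0]]
contact_force: [-0.1, -0.1, -2.6]
width: 0.565
grip_force: 20.0
d [-0.0078 -0.0002  0.0699] n 0.0703 yaw 0.0496
```

```bash
python3 -m inch '[{"x":-0.008,"y":0,"z":0,"twist":0,"jaw":0.5},{"x":0,"y":0,"z":0.015,"twist":0,"jaw":0.5},{"x":0,"y":0,"z":0.02,"twist":0,"jaw":0.5},{"x":0,"y":0,"z":0.018,"twist":0,"jaw":0.5},{"x":0,"y":0,"z":0.01,"twist":0,"jaw":0.5},{"x":0,"y":0,"z":0.004,"twist":0,"jaw":0.5},{"x":0,"y":0,"z":0.001,"twist":0,"jaw":0.5},{"x":0,"y":0,"z":0,"twist":0,"jaw":0.5},{"x":0,"y":0,"z":0,"twist":0,"jaw":0.5},{"x":0,"y":0,"z":0,"twist":0,"jaw":0.5}]' 20
python3 -m inch '[{"x":0,"y":0,"z":0.001,"twist":0,"jaw":0.5},{"x":0,"y":0,"z":0.0005,"twist":0,"jaw":0.5},{"x":0,"y":0,"z":0.0005,"twist":0,"jaw":0.5},{"x":0,"y":0,"z":0,"twist":0,"jaw":0.5},{"x":0,"y":0,"z":0,"twist":0,"jaw":0.5},{"x":0,"y":0,"z":0,"twist":0,"jaw":0.5},{"x":0,"y":0,"z":0,"twist":0,"jaw":0.5},{"x":0,"y":0,"z":0,"twist":0,"jaw":0.5},{"x":0,"y":0,"z":0,"twist":0,"jaw":0.5},{"x":0,"y":0,"z":0,"twist":0,"jaw":0.5}]' 20
```

```text
time: 32.83
position: [0.557, -0.0656, 0.0936]
eef_rot: [[-0.999, -0.051, 0.002], [-0.051, 0.999, -0.001], [-0.002, -0.001, -1.0]]
contact_force: [0.8, -0.3, -1.2]
width: 0.565
grip_force: 20.0
time: 33.67
position: [0.556, -0.0653, 0.0901]
eef_rot: [[-0.999, -0.051, -0.0], [-0.051, 0.999, 0.0], [0.0, 0.0, -1.0]]
contact_force: [-0.1, -0.1, -1.6]
width: 0.561
grip_force: 20.0
```

```bash
python3 -m inch '[{"x":0,"y":-0.0013,"z":0.0005,"twist":0,"jaw":0.5},{"x":0,"y":0,"z":0.0007,"twist":0,"jaw":0.5},{"x":0,"y":0,"z":0.0005,"twist":0,"jaw":0.5},{"x":0,"y":0,"z":0.0005,"twist":0,"jaw":0.5},{"x":0,"y":0,"z":0,"twist":0,"jaw":0.5},{"x":0,"y":0,"z":0,"twist":0,"jaw":0.5},{"x":0,"y":0,"z":0,"twist":0,"jaw":0.5},{"x":0,"y":0,"z":0,"twist":0,"jaw":0.5},{"x":0,"y":0,"z":0,"twist":0,"jaw":0.5},{"x":0,"y":0,"z":0,"twist":0,"jaw":0.5}]' 20
```

```text
time: 34.5
position: [0.5565, -0.0666, 0.0898]
eef_rot: [[-0.999, -0.051, 0.0], [-0.051, 0.999, 0.0], [-0.0, 0.0, -1.0]]
contact_force: [-3.5, 1.4, 7.5]
width: 0.564
grip_force: 20.0
```

```bash
python3 -m inch '[{"x":0,"y":0,"z":0,"twist":0,"jaw":0.0},{"x":0,"y":0,"z":0,"twist":0,"jaw":-0.4},{"x":0,"y":0,"z":0,"twist":0,"jaw":-0.58},{"x":0,"y":0,"z":0,"twist":0,"jaw":-0.58},{"x":0,"y":0,"z":-0.01,"twist":0,"jaw":-0.58},{"x":0,"y":0,"z":-0.02,"twist":0,"jaw":-0.58},{"x":0,"y":0,"z":-0.03,"twist":0,"jaw":-0.58},{"x":0,"y":0,"z":-0.03,"twist":0,"jaw":-0.58},{"x":0,"y":0,"z":-0.02,"twist":0,"jaw":-0.58},{"x":0,"y":0,"z":0,"twist":0,"jaw":-0.58}]'
python3 -m inch '[{"x":0,"y":0,"z":0,"twist":0,"jaw":-0.58},{"x":-0.02,"y":-0.01,"z":-0.02,"twist":0,"jaw":-0.58},{"x":-0.02,"y":-0.015,"z":-0.02,"twist":0,"jaw":-0.58},{"x":-0.02,"y":-0.015,"z":-0.01,"twist":0,"jaw":-0.58},{"x":-0.01,"y":-0.01,"z":0,"twist":0,"jaw":-0.58},{"x":0,"y":0,"z":0,"twist":0,"jaw":-0.58},{"x":0,"y":0,"z":0,"twist":0,"jaw":-0.58},{"x":0,"y":0,"z":0,"twist":0,"jaw":-0.58},{"x":0,"y":0,"z":0,"twist":0,"jaw":-0.58},{"x":0,"y":0,"z":0,"twist":0,"jaw":-0.58}]'
python3 p2.py; python3 go.py .4435 -.3145 .06
```

```text
time: 35.33
position: [0.5593, -0.0673, 0.2048]
eef_rot: [[-0.999, -0.051, 0.01], [-0.051, 0.999, -0.002], [-0.01, -0.003, -1.0]]
contact_force: [0.4, -0.1, 0.7]
width: 0.788
grip_force: 0.0
time: 36.17
position: [0.6277, -0.1123, 0.2471]
eef_rot: [[-0.999, -0.052, -0.001], [-0.052, 0.999, 0.0], [0.001, 0.001, -1.0]]
contact_force: [0.7, -0.2, 0.5]
width: 0.79
grip_force: 0.0
t 36.17 p [ 0.6277 -0.1123  0.2471] w 0.79
[[-0.999 -0.052 -0.001]
 [-0.052  0.999  0.   ]
 [ 0.001  0.001 -1.   ]]
0.02 [32.442   0.4495 -0.315 ]
0.026 [ 7.0971  0.5435 -0.2805]
0.026 [ 8.0108  0.5035 -0.1975]
stack 0.065 [20.7342  0.556  -0.058 ]
stack 0.085 [29.4161  0.56   -0.065 ]
stack 0.105 [32.5557  0.559  -0.067 ]
stack 0.125 [26.2748  0.56   -0.076 ]
[(array([298., 122.]), 0.69), (array([102.,  22.]), 0.68)]
d [ 0.1947 -0.1922  0.1878] n 0.3318 yaw 0.0517
```

```bash
python3 -m inch '[{"x":0.01,"y":-0.01,"z":0,"twist":0,"jaw":-0.5},{"x":0.026,"y":-0.026,"z":0.01,"twist":0,"jaw":-0.5},{"x":0.026,"y":-0.026,"z":0.015,"twist":0,"jaw":-0.5},{"x":0.026,"y":-0.026,"z":0.015,"twist":0,"jaw":-0.5},{"x":0.026,"y":-0.026,"z":0.015,"twist":0,"jaw":-0.5},{"x":0.026,"y":-0.026,"z":0.015,"twist":0,"jaw":-0.5},{"x":0.026,"y":-0.026,"z":0.015,"twist":0,"jaw":-0.5},{"x":0.0207,"y":-0.0182,"z":0.02,"twist":0,"jaw":-0.5},{"x":0.008,"y":-0.008,"z":0.03,"twist":0,"jaw":-0.5},{"x":0,"y":0,"z":0.02,"twist":0,"jaw":-0.5}]'
python3 -m inch '[{"x":0,"y":0,"z":0.01,"twist":0,"jaw":-0.5},{"x":0,"y":0,"z":0,"twist":0,"jaw":-0.5},{"x":0,"y":0,"z":0,"twist":0,"jaw":-0.5},{"x":0,"y":0,"z":0,"twist":0,"jaw":-0.5},{"x":0,"y":0,"z":0,"twist":0,"jaw":-0.5},{"x":0,"y":0,"z":0,"twist":0,"jaw":-0.5},{"x":0,"y":0,"z":0,"twist":0,"jaw":-0.5},{"x":0,"y":0,"z":0,"twist":0,"jaw":-0.5},{"x":0,"y":0,"z":0,"twist":0,"jaw":-0.5},{"x":0,"y":0,"z":0,"twist":0,"jaw":-0.5}]'
python3 go.py .4437 -.3148 .0042
```

```text
time: 37.1
position: [0.4407, -0.3166, 0.0913]
eef_rot: [[-0.999, -0.048, -0.001], [-0.048, 0.999, -0.0], [0.001, 0.0, -1.0]]
contact_force: [-0.3, 1.7, -1.0]
width: 0.751
grip_force: 0.0
time: 37.93
position: [0.4441, -0.3148, 0.0831]
eef_rot: [[-0.999, -0.051, 0.0], [-0.051, 0.999, -0.0], [-0.0, -0.0, -1.0]]
contact_force: [-0.4, 0.2, -0.5]
width: 0.749
grip_force: 0.0
d [0.0004 0.0001 0.0789] n 0.0789 yaw 0.0514
```

```bash
python3 -m inch '[{"x":0.0004,"y":0,"z":0.02,"twist":0,"jaw":-0.5},{"x":0,"y":0,"z":0.025,"twist":0,"jaw":-0.5},{"x":0,"y":0,"z":0.02,"twist":0,"jaw":-0.5},{"x":0,"y":0,"z":0.01,"twist":0,"jaw":-0.5},{"x":0,"y":0,"z":0.003,"twist":0,"jaw":-0.5},{"x":0,"y":0,"z":0,"twist":0,"jaw":-0.5},{"x":0,"y":0,"z":0,"twist":0,"jaw":-0.5},{"x":0,"y":0,"z":0,"twist":0,"jaw":0.5},{"x":0,"y":0,"z":0,"twist":0,"jaw":0.5},{"x":0,"y":0,"z":0,"twist":0,"jaw":0.5}]' 20
python3 -m inch '[{"x":0,"y":0,"z":0,"twist":0,"jaw":0.5},{"x":0,"y":0,"z":0,"twist":0,"jaw":0.5},{"x":0,"y":0,"z":0,"twist":0,"jaw":0.5},{"x":0,"y":0,"z":-0.01,"twist":0,"jaw":0.5},{"x":0,"y":0,"z":-0.025,"twist":0,"jaw":0.5},{"x":0,"y":0,"z":-0.035,"twist":0,"jaw":0.5},{"x":0,"y":0,"z":-0.035,"twist":0,"jaw":0.5},{"x":0,"y":0,"z":-0.035,"twist":0,"jaw":0.5},{"x":0,"y":0,"z":-0.03,"twist":0,"jaw":0.5},{"x":-0.01,"y":0.02,"z":0,"twist":0,"jaw":0.5}]' 20
python3 -m inch '[{"x":-0.014,"y":0.034,"z":0,"twist":0,"jaw":0.5},{"x":-0.014,"y":0.034,"z":0,"twist":0,"jaw":0.5},{"x":-0.014,"y":0.034,"z":0,"twist":0,"jaw":0.5},{"x":-0.014,"y":0.034,"z":0,"twist":0,"jaw":0.5},{"x":-0.014,"y":0.034,"z":0,"twist":0,"jaw":0.5},{"x":-0.014,"y":0.034,"z":0,"twist":0,"jaw":0.5},{"x":-0.014,"y":0.01,"z":0,"twist":0,"jaw":0.5},{"x":0,"y":0,"z":0,"twist":0,"jaw":0.5},{"x":0,"y":0,"z":0,"twist":0,"jaw":0.5},{"x":0,"y":0,"z":0,"twist":0,"jaw":0.5}]' 20
python3 -m inch '[{"x":-0.001,"y":0,"z":0,"twist":0,"jaw":0.5},{"x":0,"y":0,"z":0,"twist":0,"jaw":0.5},{"x":0,"y":0,"z":0,"twist":0,"jaw":0.5},{"x":0,"y":0,"z":0,"twist":0,"jaw":0.5},{"x":0,"y":0,"z":0,"twist":0,"jaw":0.5},{"x":0,"y":0,"z":0,"twist":0,"jaw":0.5},{"x":0,"y":0,"z":0,"twist":0,"jaw":0.5},{"x":0,"y":0,"z":0,"twist":0,"jaw":0.5},{"x":0,"y":0,"z":0,"twist":0,"jaw":0.5},{"x":0,"y":0,"z":0,"twist":0,"jaw":0.5}]' 20
python3 go.py .555 -.067 .112
```

```text
time: 38.77
position: [0.4442, -0.3153, 0.0061]
eef_rot: [[-0.999, -0.051, 0.001], [-0.051, 0.999, -0.001], [-0.001, -0.001, -1.0]]
contact_force: [-0.6, 1.1, 2.1]
width: 0.592
grip_force: 0.6
time: 39.6
position: [0.4548, -0.2992, 0.1836]
eef_rot: [[-0.999, -0.048, 0.01], [-0.048, 0.999, -0.01], [-0.009, -0.011, -1.0]]
contact_force: [0.3, -0.9, -0.6]
width: 0.565
grip_force: 20.0
time: 40.43
position: [0.5388, -0.0762, 0.1746]
eef_rot: [[-0.999, -0.051, -0.001], [-0.051, 0.999, -0.0], [0.001, -0.0, -1.0]]
contact_force: [-0.0, -0.1, -1.5]
width: 0.561
grip_force: 20.0
time: 41.27
position: [0.5405, -0.0756, 0.1749]
eef_rot: [[-0.999, -0.051, -0.0], [-0.051, 0.999, 0.0], [0.0, 0.0, -1.0]]
contact_force: [0.2, -0.2, -1.8]
width: 0.562
grip_force: 20.0
d [-0.015   0.0078  0.0629] n 0.0652 yaw 0.0513
```

```bash
python3 -m inch '[{"x":-0.0148,"y":0.0078,"z":0,"twist":0,"jaw":0.5},{"x":0,"y":0,"z":0.015,"twist":0,"jaw":0.5},{"x":0,"y":0,"z":0.02,"twist":0,"jaw":0.5},{"x":0,"y":0,"z":0.015,"twist":0,"jaw":0.5},{"x":0,"y":0,"z":0.009,"twist":0,"jaw":0.5},{"x":0,"y":0,"z":0.0035,"twist":0,"jaw":0.5},{"x":0,"y":0,"z":0,"twist":0,"jaw":0.5},{"x":0,"y":0,"z":0,"twist":0,"jaw":0.5},{"x":0,"y":0,"z":0,"twist":0,"jaw":0.5},{"x":0,"y":0,"z":0,"twist":0,"jaw":0.5}]' 20
python3 -m inch '[{"x":0,"y":0,"z":0.0005,"twist":0,"jaw":0.5},{"x":0,"y":0,"z":0.0005,"twist":0,"jaw":0.5},{"x":0,"y":0,"z":0.0005,"twist":0,"jaw":0.5},{"x":0,"y":0,"z":0,"twist":0,"jaw":0.5},{"x":0,"y":0,"z":0,"twist":0,"jaw":0.5},{"x":0,"y":0,"z":0,"twist":0,"jaw":0.5},{"x":0,"y":0,"z":0,"twist":0,"jaw":0.5},{"x":0,"y":0,"z":0,"twist":0,"jaw":0.5},{"x":0,"y":0,"z":0,"twist":0,"jaw":0.5},{"x":0,"y":0,"z":0,"twist":0,"jaw":0.5}]' 20
```

```text
time: 42.1
position: [0.5555, -0.0673, 0.1135]
eef_rot: [[-0.999, -0.051, 0.002], [-0.051, 0.999, -0.0], [-0.002, -0.0, -1.0]]
contact_force: [-0.7, -0.1, -1.5]
width: 0.562
grip_force: 20.0
time: 42.93
position: [0.5548, -0.0671, 0.1109]
eef_rot: [[-0.999, -0.051, 0.0], [-0.051, 0.999, 0.0], [-0.0, 0.0, -1.0]]
contact_force: [0.2, -0.8, -1.3]
width: 0.562
grip_force: 20.0
```

```bash
python3 -m inch '[{"x":0,"y":0,"z":0.0005,"twist":0,"jaw":0.5},{"x":0,"y":0,"z":0.0005,"twist":0,"jaw":0.5},{"x":0,"y":0,"z":0.0005,"twist":0,"jaw":0.5},{"x":0,"y":0,"z":0.0003,"twist":0,"jaw":0.5},{"x":0,"y":0,"z":0,"twist":0,"jaw":0.5},{"x":0,"y":0,"z":0,"twist":0,"jaw":0.5},{"x":0,"y":0,"z":0,"twist":0,"jaw":0.5},{"x":0,"y":0,"z":0,"twist":0,"jaw":0.5},{"x":0,"y":0,"z":0,"twist":0,"jaw":0.5},{"x":0,"y":0,"z":0,"twist":0,"jaw":0.5}]' 20
```

```text
time: 43.77
position: [0.5553, -0.0671, 0.1109]
eef_rot: [[-0.999, -0.051, 0.001], [-0.051, 0.999, -0.0], [-0.001, -0.0, -1.0]]
contact_force: [-2.8, 1.1, 6.0]
width: 0.564
grip_force: 20.0
```

```bash
python3 -m inch '[{"x":0,"y":0,"z":0,"twist":0,"jaw":0.0},{"x":0,"y":0,"z":0,"twist":0,"jaw":-0.4},{"x":0,"y":0,"z":0,"twist":0,"jaw":-0.58},{"x":0,"y":0,"z":0,"twist":0,"jaw":-0.58},{"x":0,"y":0,"z":-0.01,"twist":0,"jaw":-0.58},{"x":0,"y":0,"z":-0.02,"twist":0,"jaw":-0.58},{"x":0,"y":0,"z":-0.03,"twist":0,"jaw":-0.58},{"x":0,"y":0,"z":-0.03,"twist":0,"jaw":-0.58},{"x":0,"y":0,"z":-0.02,"twist":0,"jaw":-0.58},{"x":0,"y":0,"z":0,"twist":0,"jaw":-0.58}]'
python3 -m inch '[{"x":0,"y":0,"z":0,"twist":0,"jaw":-0.58},{"x":-0.02,"y":-0.01,"z":-0.02,"twist":0,"jaw":0.5},{"x":-0.03,"y":-0.025,"z":-0.01,"twist":0,"jaw":1},{"x":-0.03,"y":-0.025,"z":-0.01,"twist":0,"jaw":1},{"x":-0.03,"y":-0.025,"z":0,"twist":0,"jaw":1},{"x":-0.02,"y":-0.02,"z":0,"twist":0,"jaw":1},{"x":0,"y":0,"z":0,"twist":0,"jaw":1},{"x":0,"y":0,"z":0,"twist":0,"jaw":1},{"x":0,"y":0,"z":0,"twist":0,"jaw":1},{"x":0,"y":0,"z":0,"twist":0,"jaw":1}]'
python3 - <<'E'
from h import *
s=st(); c=cam("wrist"); print("stack",circ(c,.56,-.067,.125,.027,.01,.0005))
for a in models.spot_in("handle_grip",c)[:2]: print(a["pixel"],a["p"],onz(c,a["pixel"],.112))
d=cam("side"); e=cam("scene")
print([ (round(a["p"],2),np.round(a["pixel"])) for a in models.spot_in("handle_grip",d)[:3]],[ (round(a["p"],2),np.round(a["pixel"])) for a in models.spot_in("handle_grip",e)[:3]])
u,v=map(int,proj(d,[.56,-.07,.1])); A=d["img"][v-70:v+70,u-70:u+70]
u,v=map(int,proj(e,[.56,-.07,.1])); B=e["img"][v-70:v+70,u-70:u+70]
I=np.hstack([cv2.resize(c["img"],(533,400)),cv2.resize(np.vstack([A,B]),(200,400))]); cv2.imwrite("pics/s5.png",np.hstack([I]))
E
```

```text
time: 44.6
position: [0.5578, -0.0677, 0.2261]
eef_rot: [[-0.999, -0.051, 0.01], [-0.051, 0.999, -0.002], [-0.01, -0.003, -1.0]]
contact_force: [0.3, 0.1, 0.7]
width: 0.789
grip_force: 0.0
time: 45.43
position: [0.689, -0.1643, 0.2582]
eef_rot: [[-0.999, -0.052, -0.002], [-0.052, 0.999, 0.001], [0.002, 0.001, -1.0]]
contact_force: [-0.2, -0.5, 0.2]
width: 0.213
grip_force: 0.0
t 45.43 p [ 0.689  -0.1643  0.2582] w 0.213
[[-0.999 -0.052 -0.002]
 [-0.052  0.999  0.001]
 [ 0.002  0.001 -1.   ]]
stack [39.8794  0.5595 -0.067 ]
[227.3, 189.7] 0.67 [ 0.70039296 -0.19100331  0.112     ]
[(0.65, array([317., 215.]))] [(0.93, array([305., 185.])), (0.73, array([237., 218.]))]
```

View pics/s5.png

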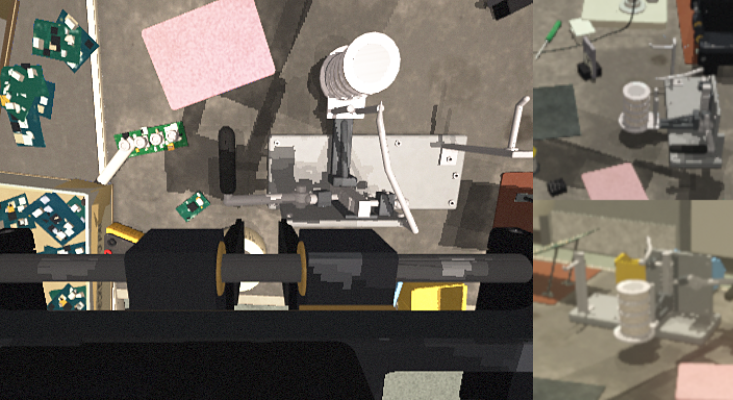

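The top puck is at (0.5595, -0.067) and the stack looks straight in all three views. The lever grip runs from about (227,128) to (227,193) in the scaled picture.

```bash
python3 - <<'E'
from h import *
c=cam("wrist")
for p in [(218,123),(218,154),(218,185)]: print(onz(c,p,.108))
E
python3 -m inch '[{"x":0,"y":0,"z":0,"twist":0,"jaw":1},{"x":0,"y":0,"z":0,"twist":0,"jaw":1},{"x":0,"y":0,"z":0,"twist":0,"jaw":1},{"x":0,"y":0,"z":0,"twist":0,"jaw":1},{"x":0,"y":0,"z":0,"twist":0,"jaw":1},{"x":0,"y":0,"z":0,"twist":0,"jaw":1},{"x":0,"y":0,"z":0,"twist":0,"jaw":1},{"x":0,"y":0,"z":0,"twist":0,"jaw":1},{"x":0,"y":0,"z":0,"twist":0,"jaw":1},{"x":0,"y":0,"z":0,"twist":0,"jaw":1}]'
python3 go.py .665 -.198 .14
```

```text
[ 0.62849698 -0.20469158  0.108     ]
[ 0.66229814 -0.20381417  0.108     ]
[ 0.69786923 -0.20289082  0.108     ]
time: 46.62
position: [0.69, -0.1653, 0.2591]
eef_rot: [[-0.999, -0.051, -0.0], [-0.051, 0.999, 0.0], [0.0, 0.0, -1.0]]
contact_force: [1.0, 0.5, 0.6]
width: 0.006
grip_force: 0.0
d [ 0.0267 -0.0314  0.1191] n 0.126 yaw 0.0512
```

```bash
python3 -m inch '[{"x":0.01,"y":-0.012,"z":0,"twist":0,"jaw":1},{"x":0.011,"y":-0.012,"z":0.01,"twist":0,"jaw":1},{"x":0.0109,"y":-0.0121,"z":0.02,"twist":0,"jaw":1},{"x":0,"y":0,"z":0.03,"twist":0,"jaw":1},{"x":0,"y":0,"z":0.03,"twist":0,"jaw":1},{"x":0,"y":0,"z":0.02,"twist":0,"jaw":1},{"x":0,"y":0,"z":0.01,"twist":0,"jaw":1},{"x":0,"y":0,"z":0,"twist":0,"jaw":1},{"x":0,"y":0,"z":0,"twist":0,"jaw":1},{"x":0,"y":0,"z":0,"twist":0,"jaw":1}]'
python3 -m inch '[{"x":0,"y":0,"z":0,"twist":0,"jaw":1},{"x":0,"y":0,"z":0.01,"twist":0,"jaw":1},{"x":0,"y":0,"z":0.008,"twist":0,"jaw":1},{"x":0,"y":0,"z":0.003,"twist":0,"jaw":1},{"x":0,"y":0,"z":0.003,"twist":0,"jaw":1},{"x":0,"y":0,"z":0.003,"twist":0,"jaw":1},{"x":0,"y":0,"z":0.002,"twist":0,"jaw":1},{"x":0,"y":0,"z":0,"twist":0,"jaw":1},{"x":0,"y":0,"z":0,"twist":0,"jaw":1},{"x":0,"y":0,"z":0,"twist":0,"jaw":1}]'
```

```text
time: 47.45
position: [0.6611, -0.2037, 0.1415]
eef_rot: [[-0.999, -0.051, 0.003], [-0.051, 0.999, -0.001], [-0.003, -0.002, -1.0]]
contact_force: [0.2, -0.4, 0.3]
width: 0.002
grip_force: 0.0
time: 48.28
position: [0.6601, -0.2031, 0.1107]
eef_rot: [[-0.999, -0.051, 0.0], [-0.051, 0.999, -0.0], [-0.0, -0.0, -1.0]]
contact_force: [-2.7, 0.1, 1.6]
width: 0.007
grip_force: 1.3
```

```bash
python3 -m inch '[{"x":0,"y":0,"z":0.002,"twist":0,"jaw":1},{"x":0,"y":0,"z":0.003,"twist":0,"jaw":1},{"x":0,"y":0,"z":0.003,"twist":0,"jaw":1},{"x":0,"y":0,"z":0.003,"twist":0,"jaw":1},{"x":0,"y":0,"z":0.003,"twist":0,"jaw":1},{"x":0,"y":0,"z":0.003,"twist":0,"jaw":1},{"x":0,"y":0,"z":0.003,"twist":0,"jaw":1},{"x":0,"y":0,"z":0,"twist":0,"jaw":1},{"x":0,"y":0,"z":0,"twist":0,"jaw":1},{"x":0,"y":0,"z":0,"twist":0,"jaw":1}]'
python3 -m inch '[{"x":0,"y":0,"z":0.001,"twist":0,"jaw":1},{"x":0,"y":0,"z":0.001,"twist":0,"jaw":1},{"x":0,"y":0,"z":0.001,"twist":0,"jaw":1},{"x":0,"y":0,"z":0.001,"twist":0,"jaw":1},{"x":0,"y":0,"z":0,"twist":0,"jaw":1},{"x":0,"y":0,"z":0,"twist":0,"jaw":1},{"x":0,"y":0,"z":0,"twist":0,"jaw":1},{"x":0,"y":0,"z":0,"twist":0,"jaw":1},{"x":0,"y":0,"z":0,"twist":0,"jaw":1},{"x":0,"y":0,"z":0,"twist":0,"jaw":1}]'
```

```text
time: 49.12
position: [0.661, -0.2056, 0.0928]
eef_rot: [[-0.999, -0.051, 0.003], [-0.051, 0.999, -0.005], [-0.003, -0.005, -1.0]]
contact_force: [-4.0, -6.0, 9.5]
width: 0.005
grip_force: 4.8
time: 49.95
position: [0.6611, -0.2056, 0.0889]
eef_rot: [[-0.999, -0.051, 0.003], [-0.051, 0.999, -0.005], [-0.003, -0.005, -1.0]]
contact_force: [-4.1, -6.0, 8.9]
width: 0.003
grip_force: 4.7
```

```bash
python3 -m inch '[{"x":0,"y":0,"z":0.001,"twist":0,"jaw":1},{"x":0,"y":0,"z":0.001,"twist":0,"jaw":1},{"x":0,"y":0,"z":0.001,"twist":0,"jaw":1},{"x":0,"y":0,"z":0,"twist":0,"jaw":1},{"x":0,"y":0,"z":0,"twist":0,"jaw":1},{"x":0,"y":0,"z":0,"twist":0,"jaw":1},{"x":0,"y":0,"z":0,"twist":0,"jaw":1},{"x":0,"y":0,"z":0,"twist":0,"jaw":1},{"x":0,"y":0,"z":0,"twist":0,"jaw":1},{"x":0,"y":0,"z":0,"twist":0,"jaw":1}]'
```

```text
time: 50.78
position: [0.6612, -0.2056, 0.0862]
eef_rot: [[-0.999, -0.051, 0.003], [-0.051, 0.999, -0.005], [-0.003, -0.005, -1.0]]
contact_force: [-4.7, -5.1, 10.2]
width: 0.002
grip_force: 5.4
```

```bash
python3 -m inch '[{"x":0,"y":0,"z":0.001,"twist":0,"jaw":1},{"x":0,"y":0,"z":0.001,"twist":0,"jaw":1},{"x":0,"y":0,"z":0,"twist":0,"jaw":1},{"x":0,"y":0,"z":0,"twist":0,"jaw":1},{"x":0,"y":0,"z":0,"twist":0,"jaw":1},{"x":0,"y":0,"z":0,"twist":0,"jaw":1},{"x":0,"y":0,"z":0,"twist":0,"jaw":1},{"x":0,"y":0,"z":0,"twist":0,"jaw":1},{"x":0,"y":0,"z":0,"twist":0,"jaw":1},{"x":0,"y":0,"z":0,"twist":0,"jaw":1}]'
```

```text
time: 51.62
position: [0.6612, -0.2056, 0.0848]
eef_rot: [[-0.999, -0.051, 0.003], [-0.051, 0.999, -0.005], [-0.003, -0.005, -1.0]]
contact_force: [-5.0, -5.4, 11.8]
width: 0.006
grip_force: 6.6
```

```bash
python3 -m inch '[{"x":0,"y":0,"z":-0.003,"twist":0,"jaw":1},{"x":0,"y":0,"z":-0.005,"twist":0,"jaw":1},{"x":0,"y":0,"z":-0.005,"twist":0,"jaw":1},{"x":0,"y":0,"z":-0.005,"twist":0,"jaw":1},{"x":0,"y":0,"z":-0.005,"twist":0,"jaw":1},{"x":0,"y":0,"z":-0.005,"twist":0,"jaw":1},{"x":0,"y":0,"z":-0.005,"twist":0,"jaw":1},{"x":0,"y":0,"z":-0.002,"twist":0,"jaw":1},{"x":0,"y":0,"z":0,"twist":0,"jaw":1},{"x":0,"y":0,"z":0,"twist":0,"jaw":1}]'
cat > lv.py <<'E'
from h import *
st(); a=cam("wrist")
g=[(z,circ(a,.56,-.067,z,.027,.01,.001)) for z in (.125,.13,.135,.14,.145,.15,.155,.16)]
for x in g: print(x)
for n in ("scene","side"):
    c=cam(n)
    b=[circ(c,.56,-.067,z,.027,.005,.001) for z in np.arange(.12,.17,.005)]
    print(n,[float(x[0].round(1)) for x in b])
E
python3 lv.py
```

```text
time: 52.45
position: [0.6595, -0.2028, 0.1154]
eef_rot: [[-0.999, -0.051, -0.001], [-0.051, 0.999, 0.0], [0.001, 0.0, -1.0]]
contact_force: [0.5, -0.6, 0.4]
width: 0.003
grip_force: 0.0
t 52.45 p [ 0.6595 -0.2028  0.1154] w 0.003
[[-0.999 -0.051 -0.001]
 [-0.051  0.999  0.   ]
 [ 0.001  0.    -1.   ]]
(0.125, array([22.8776,  0.56  , -0.062 ]))
(0.13, array([21.5737,  0.56  , -0.064 ]))
(0.135, array([21.0104,  0.56  , -0.068 ]))
(0.14, array([20.8076,  0.561 , -0.073 ]))
(0.145, array([20.1198,  0.561 , -0.076 ]))
(0.15, array([13.2798,  0.57  , -0.076 ]))
(0.155, array([10.4625,  0.568 , -0.074 ]))
(0.16, array([10.0787,  0.568 , -0.077 ]))
scene [3.6, 10.3, 23.3, 24.6, 16.0, 4.9, 1.9, -1.0, 1.1, 1.2, 4.9]
side [10.6, 22.0, 31.0, 31.2, 30.9, 18.8, 8.1, 4.5, 2.7, 1.7, 0.9]
```

Top is now about 0.135, one tooth up. Second stroke.

```bash
python3 -m inch '[{"x":0,"y":0,"z":0.003,"twist":0,"jaw":1},{"x":0,"y":0,"z":0.004,"twist":0,"jaw":1},{"x":0,"y":0,"z":0.004,"twist":0,"jaw":1},{"x":0,"y":0,"z":0.004,"twist":0,"jaw":1},{"x":0,"y":0,"z":0.004,"twist":0,"jaw":1},{"x":0,"y":0,"z":0.004,"twist":0,"jaw":1},{"x":0,"y":0,"z":0.004,"twist":0,"jaw":1},{"x":0,"y":0,"z":0.003,"twist":0,"jaw":1},{"x":0,"y":0,"z":0.001,"twist":0,"jaw":1},{"x":0,"y":0,"z":0.001,"twist":0,"jaw":1}]'
python3 -m inch '[{"x":0,"y":0,"z":0,"twist":0,"jaw":1},{"x":0,"y":0,"z":0,"twist":0,"jaw":1},{"x":0,"y":0,"z":0,"twist":0,"jaw":1},{"x":0,"y":0,"z":0,"twist":0,"jaw":1},{"x":0,"y":0,"z":0,"twist":0,"jaw":1},{"x":0,"y":0,"z":0,"twist":0,"jaw":1},{"x":0,"y":0,"z":0,"twist":0,"jaw":1},{"x":0,"y":0,"z":0,"twist":0,"jaw":1},{"x":0,"y":0,"z":0,"twist":0,"jaw":1},{"x":0,"y":0,"z":0,"twist":0,"jaw":1}]'
python3 -m inch '[{"x":0,"y":0,"z":-0.003,"twist":0,"jaw":1},{"x":0,"y":0,"z":-0.005,"twist":0,"jaw":1},{"x":0,"y":0,"z":-0.005,"twist":0,"jaw":1},{"x":0,"y":0,"z":-0.005,"twist":0,"jaw":1},{"x":0,"y":0,"z":-0.005,"twist":0,"jaw":1},{"x":0,"y":0,"z":-0.005,"twist":0,"jaw":1},{"x":0,"y":0,"z":-0.005,"twist":0,"jaw":1},{"x":0,"y":0,"z":-0.002,"twist":0,"jaw":1},{"x":0,"y":0,"z":0,"twist":0,"jaw":1},{"x":0,"y":0,"z":0,"twist":0,"jaw":1}]'
python3 lv.py
```

```text
time: 53.43
position: [0.6608, -0.2063, 0.0873]
eef_rot: [[-0.999, -0.051, 0.002], [-0.051, 0.999, -0.006], [-0.002, -0.006, -1.0]]
contact_force: [-5.9, -7.0, 12.8]
width: 0.006
grip_force: 6.2
time: 54.27
position: [0.6608, -0.2062, 0.0874]
eef_rot: [[-0.999, -0.051, 0.002], [-0.051, 0.999, -0.006], [-0.002, -0.006, -1.0]]
contact_force: [-3.9, -6.4, 10.0]
width: 0.004
grip_force: 5.3
time: 55.1
position: [0.6597, -0.2028, 0.1187]
eef_rot: [[-0.999, -0.051, -0.001], [-0.051, 0.999, 0.0], [0.001, 0.0, -1.0]]
contact_force: [-0.3, 1.5, 0.1]
width: 0.002
grip_force: 0.0
t 55.1 p [ 0.6597 -0.2028  0.1187] w 0.002
[[-0.999 -0.051 -0.001]
 [-0.051  0.999  0.   ]
 [ 0.001  0.    -1.   ]]
(0.125, array([16.0508,  0.56  , -0.067 ]))
(0.13, array([18.8727,  0.556 , -0.058 ]))
(0.135, array([19.0286,  0.557 , -0.062 ]))
(0.14, array([16.9586,  0.557 , -0.065 ]))
(0.145, array([17.1008,  0.561 , -0.069 ]))
(0.15, array([16.2917,  0.561 , -0.073 ]))
(0.155, array([15.7235,  0.561 , -0.077 ]))
(0.16, array([11.2025,  0.568 , -0.077 ]))
scene [1.4, 2.7, 3.9, 10.0, 23.0, 24.5, 15.7, 4.0, 0.6, -0.8, 4.9]
side [4.3, 5.7, 10.7, 22.5, 30.9, 31.2, 30.5, 18.3, 7.4, 4.1, 2.8]
```

Up another 10 mm to about 0.145. Third and last stroke.

```bash
python3 -m inch '[{"x":0,"y":0,"z":0.005,"twist":0,"jaw":1},{"x":0,"y":0,"z":0.005,"twist":0,"jaw":1},{"x":0,"y":0,"z":0.004,"twist":0,"jaw":1},{"x":0,"y":0,"z":0.004,"twist":0,"jaw":1},{"x":0,"y":0,"z":0.004,"twist":0,"jaw":1},{"x":0,"y":0,"z":0.004,"twist":0,"jaw":1},{"x":0,"y":0,"z":0.004,"twist":0,"jaw":1},{"x":0,"y":0,"z":0.003,"twist":0,"jaw":1},{"x":0,"y":0,"z":0.002,"twist":0,"jaw":1},{"x":0,"y":0,"z":0.001,"twist":0,"jaw":1}]'
python3 -m inch '[{"x":0,"y":0,"z":0,"twist":0,"jaw":1},{"x":0,"y":0,"z":0,"twist":0,"jaw":1},{"x":0,"y":0,"z":0,"twist":0,"jaw":1},{"x":0,"y":0,"z":0,"twist":0,"jaw":1},{"x":0,"y":0,"z":0,"twist":0,"jaw":1},{"x":0,"y":0,"z":0,"twist":0,"jaw":1},{"x":0,"y":0,"z":0,"twist":0,"jaw":1},{"x":0,"y":0,"z":0,"twist":0,"jaw":1},{"x":0,"y":0,"z":0,"twist":0,"jaw":1},{"x":0,"y":0,"z":0,"twist":0,"jaw":1}]'
python3 -m inch '[{"x":0,"y":0,"z":-0.003,"twist":0,"jaw":1},{"x":0,"y":0,"z":-0.005,"twist":0,"jaw":1},{"x":0,"y":0,"z":-0.005,"twist":0,"jaw":1},{"x":0,"y":0,"z":-0.005,"twist":0,"jaw":1},{"x":0,"y":0,"z":-0.005,"twist":0,"jaw":1},{"x":0,"y":0,"z":-0.005,"twist":0,"jaw":1},{"x":0,"y":0,"z":-0.02,"twist":0,"jaw":1},{"x":0,"y":0,"z":-0.035,"twist":0,"jaw":1},{"x":0,"y":0,"z":-0.035,"twist":0,"jaw":1},{"x":0,"y":0,"z":-0.035,"twist":0,"jaw":1}]'
python3 -m inch '[{"x":0,"y":0,"z":0,"twist":0,"jaw":1},{"x":0,"y":0,"z":0,"twist":0,"jaw":1},{"x":0,"y":0,"z":0,"twist":0,"jaw":1},{"x":0,"y":0,"z":0,"twist":0,"jaw":1},{"x":0,"y":0,"z":0,"twist":0,"jaw":1},{"x":0,"y":0,"z":0,"twist":0,"jaw":1},{"x":0,"y":0,"z":0,"twist":0,"jaw":1},{"x":0,"y":0,"z":0,"twist":0,"jaw":1},{"x":0,"y":0,"z":0,"twist":0,"jaw":1},{"x":0,"y":0,"z":0,"twist":0,"jaw":1}]'
python3 lv.py
```

```text
time: 56.08
position: [0.6608, -0.2063, 0.0862]
eef_rot: [[-0.999, -0.051, 0.002], [-0.051, 0.999, -0.006], [-0.002, -0.006, -1.0]]
contact_force: [-4.2, -6.0, 12.1]
width: 0.005
grip_force: 6.0
time: 56.92
position: [0.6608, -0.2063, 0.0863]
eef_rot: [[-0.999, -0.051, 0.002], [-0.051, 0.999, -0.006], [-0.002, -0.006, -1.0]]
contact_force: [-4.1, -7.5, 10.0]
width: 0.002
grip_force: 5.4
time: 57.75
position: [0.6589, -0.2021, 0.2357]
eef_rot: [[-0.999, -0.052, -0.004], [-0.052, 0.999, 0.002], [0.004, 0.002, -1.0]]
contact_force: [1.6, 0.1, 0.0]
width: 0.007
grip_force: 0.0
time: 58.58
position: [0.66, -0.203, 0.2361]
eef_rot: [[-0.999, -0.051, -0.0], [-0.051, 0.999, 0.0], [0.0, 0.0, -1.0]]
contact_force: [0.3, -0.7, 0.1]
width: 0.007
grip_force: 0.0
t 58.58 p [ 0.66   -0.203   0.2361] w 0.007
[[-0.999 -0.051 -0.   ]
 [-0.051  0.999  0.   ]
 [ 0.     0.    -1.   ]]
(0.125, array([12.1857,  0.56  , -0.062 ]))
(0.13, array([21.3333,  0.559 , -0.058 ]))
(0.135, array([34.9386,  0.558 , -0.058 ]))
(0.14, array([39.2751,  0.558 , -0.06  ]))
(0.145, array([39.9439,  0.559 , -0.064 ]))
(0.15, array([40.   ,  0.56 , -0.067]))
(0.155, array([40.   ,  0.56 , -0.069]))
(0.16, array([40.   ,  0.561, -0.071]))
scene [2.4, 2.1, 2.2, 3.2, 3.3, 8.9, 21.2, 22.4, 13.7, 4.3, 2.6]
side [2.9, 3.7, 4.5, 5.8, 10.1, 21.9, 30.5, 30.7, 29.8, 17.5, 6.9]
```

The stack is at the level height (about 0.154 to 0.155). Now to the tag.

```bash
python3 -m inch '[{"x":0.0114,"y":0.031,"z":0,"twist":0,"jaw":1},{"x":0.0114,"y":0.031,"z":0,"twist":0,"jaw":1},{"x":0.0114,"y":0.031,"z":0,"twist":0,"jaw":1},{"x":0.0114,"y":0.031,"z":0,"twist":0,"jaw":1},{"x":0.0114,"y":0.031,"z":0,"twist":0,"jaw":1},{"x":0.0114,"y":0.031,"z":0,"twist":0,"jaw":1},{"x":0.0114,"y":0.031,"z":0,"twist":0,"jaw":1},{"x":0.0114,"y":0.031,"z":0,"twist":0,"jaw":1},{"x":0.0114,"y":0.031,"z":0,"twist":0,"jaw":-0.5},{"x":0.0114,"y":0.031,"z":0,"twist":0,"jaw":-0.5}]'
python3 -m inch '[{"x":0,"y":0,"z":0,"twist":0,"jaw":-0.5},{"x":0,"y":0,"z":0,"twist":0,"jaw":-0.5},{"x":0,"y":0,"z":0,"twist":0,"jaw":-0.5},{"x":0,"y":0,"z":0,"twist":0,"jaw":-0.5},{"x":0,"y":0,"z":0,"twist":0,"jaw":-0.5},{"x":0,"y":0,"z":0,"twist":0,"jaw":-0.5},{"x":0,"y":0,"z":0,"twist":0,"jaw":-0.5},{"x":0,"y":0,"z":0,"twist":0,"jaw":-0.5},{"x":0,"y":0,"z":0,"twist":0,"jaw":-0.5},{"x":0,"y":0,"z":0,"twist":0,"jaw":-0.5}]'
python3 - <<'E'
from h import *
st(); c=cam("wrist")
for k in ("tag","tag_hole","tag_stand","label_ahead"):
    for r in models.spot_in(k,c)[:2]: print(k,np.round(r["pixel"]),round(r["p"],2),onz(c,r["pixel"],.07),onz(c,r["pixel"],.024))
e=cam("scene"); u,v=map(int,proj(e,[.45,.12,.05])); B=e["img"][v-30:v+30,u-30:u+30]
cv2.imwrite("pics/tag.png",np.hstack([c["img"],cv2.resize(B,(288,288)) if 0 else cv2.copyMakeBorder(cv2.resize(B,(288,288),interpolation=cv2.INTER_CUBIC),0,96,0,0,cv2.BORDER_CONSTANT)]))
E
```

```text
time: 59.57
position: [0.5295, 0.1021, 0.2365]
eef_rot: [[-0.999, -0.051, 0.001], [-0.051, 0.999, 0.0], [-0.001, 0.0, -1.0]]
contact_force: [0.1, 0.2, 0.5]
width: 0.093
grip_force: 0.0
time: 60.4
position: [0.5304, 0.1006, 0.2361]
eef_rot: [[-0.999, -0.051, -0.0], [-0.051, 0.999, 0.0], [0.0, 0.0, -1.0]]
contact_force: [-0.9, -0.4, 1.2]
width: 0.735
grip_force: 0.0
t 60.4 p [0.5304 0.1006 0.2361] w 0.735
[[-0.999 -0.051 -0.   ]
 [-0.051  0.999  0.   ]
 [ 0.     0.    -1.   ]]
tag [285. 106.] 0.76 [0.44654946 0.13447642 0.07      ] [0.44430182 0.13974174 0.024     ]
tag_hole [282. 108.] 0.6 [0.44931185 0.13142285 0.07      ] [0.44744169 0.13627089 0.024     ]
tag_stand [278. 106.] 0.7 [0.44674896 0.12648687 0.07      ] [0.44452857 0.13066041 0.024     ]
label_ahead [283. 109.] 0.69 [0.44984154 0.13169039 0.07      ] [0.44804376 0.136575   0.024     ]
label_ahead [127. 190.] 0.25 [ 0.55354934 -0.04792548  0.07      ] [ 0.5659233  -0.06758551  0.024     ]
```

View pics/tag.png

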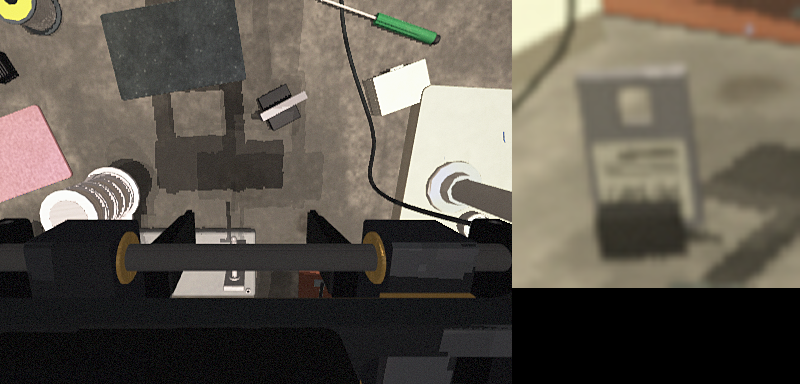

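The scene crop shows the white label facing the scene camera (-x, -y). In the wrist view the tag's top edge runs from (259,121) to (307,95).

Run:
```python
from h import *
c=cam("wrist"); I=c["img"][75:145,235:330]; cv2.imwrite("pics/tagz.png",cv2.resize(I,None,fx=8,fy=8,interpolation=cv2.INTER_CUBIC))
a,b=onz(c,(259,121),.09),onz(c,(307,95),.09); print(a,b,(a+b)/2,np.linalg.norm(a-b),np.arctan2(b[1]-a[1],b[0]-a[0]))
```

```text
[0.46444641 0.1054015  0.09      ] [0.43531934 0.15410458 0.09      ] [0.44988288 0.12975304 0.09      ] 0.05674835965190069 2.1097837688793946
```

View pics/tagz.png

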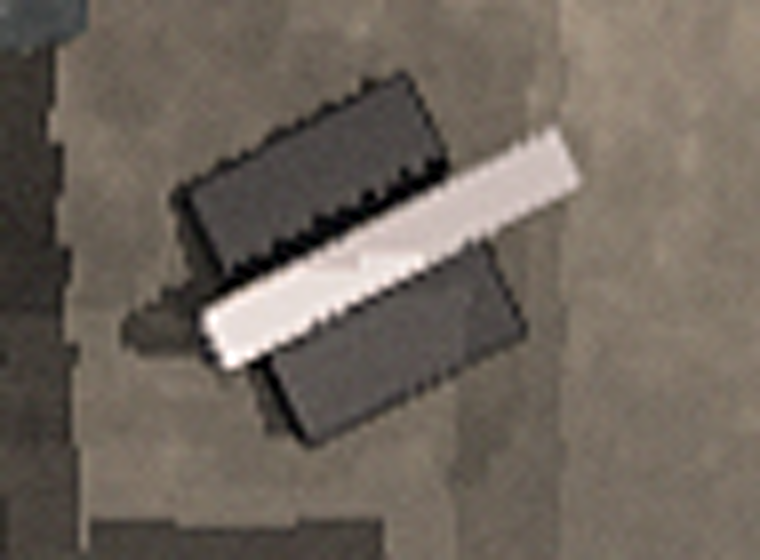

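```bash
python3 - <<'E'
from h import *
c=cam("wrist")
a,b=onz(c,(261.7,117.6),.09),onz(c,(305.4,93.8),.09); print(a,b,(a+b)/2,np.linalg.norm(a-b),np.arctan2(b[1]-a[1],b[0]-a[0])-np.pi/2)
E
python3 -m inch '[{"x":0,"y":0,"z":0,"twist":-0.1,"jaw":-0.5},{"x":0,"y":0,"z":0,"twist":-0.1,"jaw":-0.5},{"x":0,"y":0,"z":0,"twist":-0.1,"jaw":-0.5},{"x":0,"y":0,"z":0,"twist":-0.1,"jaw":-0.5},{"x":0,"y":0,"z":0,"twist":-0.088,"jaw":-0.5},{"x":0,"y":0,"z":0,"twist":0,"jaw":-0.5},{"x":0,"y":0,"z":0,"twist":0,"jaw":-0.5},{"x":0,"y":0,"z":0,"twist":0,"jaw":-0.5},{"x":0,"y":0,"z":0,"twist":0,"jaw":-0.5},{"x":0,"y":0,"z":0,"twist":0,"jaw":-0.5}]' 15
python3 go.py .4493 .131 .12
```

```text
[0.46078053 0.10805948 0.09      ] [0.43422405 0.15230253 0.09      ] [0.44750229 0.130181   0.09      ] 0.0516012974521747 0.5405964445312943
time: 61.63
position: [0.5303, 0.1008, 0.2361]
eef_rot: [[-0.859, -0.513, -0.0], [-0.513, 0.859, -0.0], [0.0, 0.0, -1.0]]
contact_force: [0.3, -0.6, -0.0]
width: 0.75
grip_force: 0.0
d [0.054  0.0675 0.1161] n 0.1448 yaw 0.5384
```

```bash
python3 -m inch '[{"x":0.014,"y":0.017,"z":0,"twist":0,"jaw":-0.5},{"x":0.014,"y":0.017,"z":0,"twist":0,"jaw":-0.5},{"x":0.014,"y":0.017,"z":0.01,"twist":0,"jaw":-0.5},{"x":0.014,"y":0.0167,"z":0.02,"twist":0,"jaw":-0.5},{"x":0,"y":0,"z":0.03,"twist":0,"jaw":-0.5},{"x":0,"y":0,"z":0.03,"twist":0,"jaw":-0.5},{"x":0,"y":0,"z":0.02,"twist":0,"jaw":-0.5},{"x":0,"y":0,"z":0,"twist":0,"jaw":-0.5},{"x":0,"y":0,"z":0,"twist":0,"jaw":-0.5},{"x":0,"y":0,"z":0,"twist":0,"jaw":-0.5}]' 15
python3 -m inch '[{"x":0,"y":0,"z":0,"twist":0,"jaw":-0.5},{"x":0,"y":0,"z":0,"twist":0,"jaw":-0.5},{"x":0,"y":0,"z":0,"twist":0,"jaw":-0.5},{"x":0,"y":0,"z":0,"twist":0,"jaw":-0.5},{"x":0,"y":0,"z":0,"twist":0,"jaw":-0.5},{"x":0,"y":0,"z":0,"twist":0,"jaw":-0.5},{"x":0,"y":0,"z":0,"twist":0,"jaw":-0.5},{"x":0,"y":0,"z":0,"twist":0,"jaw":-0.5},{"x":0,"y":0,"z":0,"twist":0,"jaw":-0.5},{"x":0,"y":0,"z":0,"twist":0,"jaw":-0.5}]' 15
python3 go.py .4475 .1302 .06
```

```text
time: 62.47
position: [0.4486, 0.1302, 0.1278]
eef_rot: [[-0.858, -0.513, 0.002], [-0.513, 0.858, 0.0], [-0.002, -0.001, -1.0]]
contact_force: [0.3, -0.1, 0.7]
width: 0.749
grip_force: 0.0
time: 63.3
position: [0.4474, 0.1301, 0.1261]
eef_rot: [[-0.858, -0.513, -0.0], [-0.513, 0.858, -0.0], [0.0, 0.0, -1.0]]
contact_force: [0.4, 0.2, -0.1]
width: 0.752
grip_force: 0.0
d [-0.0001  0.0001  0.0661] n 0.0661 yaw 0.5392
```

```bash
python3 -m inch '[{"x":0,"y":0,"z":0.015,"twist":0,"jaw":-0.5},{"x":0,"y":0,"z":0.02,"twist":0,"jaw":-0.5},{"x":0,"y":0,"z":0.016,"twist":0,"jaw":-0.5},{"x":0,"y":0,"z":0.01,"twist":0,"jaw":-0.5},{"x":0,"y":0,"z":0.005,"twist":0,"jaw":-0.5},{"x":0,"y":0,"z":0,"twist":0,"jaw":-0.5},{"x":0,"y":0,"z":0,"twist":0,"jaw":-0.5},{"x":0,"y":0,"z":0,"twist":0,"jaw":0.5},{"x":0,"y":0,"z":0,"twist":0,"jaw":0.5},{"x":0,"y":0,"z":0,"twist":0,"jaw":0.5}]' 15
python3 -m inch '[{"x":0,"y":0,"z":0,"twist":0,"jaw":0.5},{"x":0,"y":0,"z":0,"twist":0,"jaw":0.5},{"x":0,"y":0,"z":0,"twist":0,"jaw":0.5},{"x":0,"y":0,"z":0,"twist":0,"jaw":0.5},{"x":0,"y":0,"z":0,"twist":0,"jaw":0.5},{"x":0,"y":0,"z":0,"twist":0,"jaw":0.5},{"x":0,"y":0,"z":0,"twist":0,"jaw":0.5},{"x":0,"y":0,"z":0,"twist":0,"jaw":0.5},{"x":0,"y":0,"z":0,"twist":0,"jaw":0.5},{"x":0,"y":0,"z":0,"twist":0,"jaw":0.5}]' 15
```

```text
time: 64.13
position: [0.4482, 0.1302, 0.0611]
eef_rot: [[-0.858, -0.513, 0.002], [-0.513, 0.858, 0.0], [-0.002, -0.001, -1.0]]
contact_force: [0.5, 0.5, -0.1]
width: 0.594
grip_force: 0.0
time: 64.97
position: [0.4481, 0.1302, 0.0608]
eef_rot: [[-0.858, -0.513, 0.001], [-0.513, 0.858, 0.0], [-0.001, -0.0, -1.0]]
contact_force: [-0.8, -0.4, 5.9]
width: 0.546
grip_force: 15.0
```

```bash
python3 -m inch '[{"x":0,"y":0,"z":-0.005,"twist":0,"jaw":0.5},{"x":0,"y":0,"z":-0.01,"twist":0,"jaw":0.5},{"x":0,"y":0,"z":-0.02,"twist":0,"jaw":0.5},{"x":0,"y":0,"z":-0.03,"twist":0,"jaw":0.5},{"x":0,"y":0,"z":-0.03,"twist":0.1,"jaw":0.5},{"x":0,"y":0,"z":-0.02,"twist":0.1,"jaw":0.5},{"x":0,"y":0,"z":0,"twist":0.1,"jaw":0.5},{"x":0,"y":0,"z":0,"twist":0.1,"jaw":0.5},{"x":0,"y":0,"z":0,"twist":0.09,"jaw":0.5},{"x":0,"y":0,"z":0,"twist":0,"jaw":0.5}]' 15
python3 - <<'E'
from h import *
c=cam("wrist"); HE=np.array(c["hand_eye"])
def at(f,p,R):
    d=dict(c); d["img"]=cv2.imread(f); T=np.eye(4);T[:3,:3]=R;T[:3,3]=p;W=T@HE;d["R"]=W[:3,:3];d["o"]=W[:3,3];return d
y=.0512; Ry=np.array([[-np.cos(y),-np.sin(y),0],[-np.sin(y),np.cos(y),0],[0,0,-1]])
V={"w3":at("pics/wrist3.png",[.638,-.0547,.2932],np.array([[-1,-.001,-.001],[-.001,1,.001],[.001,.001,-1]])),
"p361":at("pics/p_361.png",[.6277,-.1123,.2471],np.array([[-.999,-.052,-.001],[-.052,.999,0],[.001,.001,-1]])),
"p277":at("pics/p_277.png",[.6255,-.1119,.2263],np.array([[-.999,-.052,-.001],[-.052,.999,0],[.001,.001,-1]]))}
for n,d in V.items():
    g=cv2.cvtColor(d["img"],cv2.COLOR_BGR2GRAY)
    q=proj(d,[.61,.087,.12]); print(n,q, proj(d,[.582,.086,.12]), proj(d,[.632,.088,.12]))
    for x in (.585,.595,.605,.615,.625):
        u,v=proj(d,[x,.087,.12]); u,v=int(round(u)),int(round(v))
        if not(0<=v<384 and u<500): continue
        s=g[v,u-8:u+9].astype(int); w=np.clip(s-130,0,None); cu=u-8+(w*np.arange(17)).sum()/max(w.sum(),1); print(s.tolist(),(np.round(onz(d,(cu,v),.121),4)))
E
```

```text
time: 65.8
position: [0.447, 0.13, 0.1754]
eef_rot: [[-0.999, -0.048, -0.001], [-0.048, 0.999, -0.0], [0.001, -0.0, -1.0]]
contact_force: [0.3, 0.8, -0.7]
width: 0.549
grip_force: 15.0
w3 [370.01467894 153.57067566] [371.54709673 129.63188484] [369.02798005 171.74506403]
[111, 107, 113, 114, 120, 88, 104, 187, 234, 255, 252, 131, 105, 111, 114, 112, 112] [0.5847 0.0873 0.121 ]
[112, 119, 116, 123, 74, 158, 215, 255, 248, 195, 105, 105, 109, 113, 114, 111, 111] [0.5951 0.0854 0.121 ]
[112, 113, 112, 113, 113, 98, 178, 232, 255, 246, 133, 110, 112, 120, 115, 115, 114] [0.6045 0.0858 0.121 ]
[121, 114, 117, 118, 81, 137, 202, 255, 251, 247, 108, 107, 110, 110, 113, 111, 107] [0.6152 0.0866 0.121 ]
[102, 103, 116, 109, 115, 77, 172, 214, 254, 247, 153, 106, 120, 116, 112, 109, 107] [0.6248 0.0868 0.121 ]
p361 [440.93193938 178.22554751] [445.63286883 151.58562418] [437.57715379 198.36844327]
[139, 141, 140, 144, 134, 90, 83, 107, 187, 231, 255, 255, 255, 187, 113, 119, 120] [0.5853 0.0884 0.121 ]
[135, 135, 136, 73, 143, 207, 244, 255, 255, 255, 121, 112, 118, 110, 120, 121, 126] [0.5949
[... 258 characters left out ...]
 85, 175, 226, 255, 247, 255, 191, 133, 138, 139, 134, 139] [0.6249 0.0869 0.121 ]
p277 [453.65113813 184.58001519] [458.98872385 156.19842247] [449.83948416 205.98177712]
[118, 115, 119, 115, 121, 115, 91, 66, 112, 158, 195, 241, 255, 251, 194, 97, 105] [0.5844 0.0896 0.121 ]
[113, 122, 103, 71, 131, 177, 214, 255, 252, 252, 114, 93, 95, 93, 92, 92, 91] [0.5954 0.0857 0.121 ]
[110, 111, 115, 63, 112, 165, 198, 255, 255, 250, 157, 103, 103, 105, 106, 99, 95] [0.6053 0.0862 0.121 ]
[114, 118, 116, 81, 90, 155, 194, 238, 255, 246, 216, 112, 106, 118, 117, 117, 117] [0.6154 0.0868 0.121 ]
[110, 111, 114, 115, 106, 69, 130, 178, 213, 255, 253, 252, 125, 111, 114, 117, 127] [0.6246 0.0872 0.121 ]
```

```bash
python3 -m inch '[{"x":-0.01,"y":-0.005,"z":0,"twist":0,"jaw":0.5},{"x":-0.0211,"y":-0.0104,"z":0,"twist":0,"jaw":0.5},{"x":-0.0211,"y":-0.0104,"z":0,"twist":0,"jaw":0.5},{"x":-0.0211,"y":-0.0104,"z":0,"twist":0,"jaw":0.5},{"x":-0.0211,"y":-0.0104,"z":0.01,"twist":0,"jaw":0.5},{"x":-0.0111,"y":-0.0052,"z":0.02,"twist":0,"jaw":0.5},{"x":0,"y":0,"z":0.02,"twist":0,"jaw":0.5},{"x":0,"y":0,"z":0.01,"twist":0,"jaw":0.5},{"x":0,"y":0,"z":0,"twist":0,"jaw":0.5},{"x":0,"y":0,"z":0,"twist":0,"jaw":0.5}]' 15
python3 -m inch '[{"x":0,"y":0,"z":0,"twist":0,"jaw":0.5},{"x":0,"y":0,"z":0,"twist":0,"jaw":0.5},{"x":0,"y":0,"z":0,"twist":0,"jaw":0.5},{"x":0,"y":0,"z":0,"twist":0,"jaw":0.5},{"x":0,"y":0,"z":0,"twist":0,"jaw":0.5},{"x":0,"y":0,"z":0,"twist":0,"jaw":0.5},{"x":0,"y":0,"z":0,"twist":0,"jaw":0.5},{"x":0,"y":0,"z":0,"twist":0,"jaw":0.5},{"x":0,"y":0,"z":0,"twist":0,"jaw":0.5},{"x":0,"y":0,"z":0,"twist":0,"jaw":0.5}]' 15
python3 go.py .555 .0835 .112
python3 - <<'E'
from h import *
c=cam("wrist"); e=cam("side"); f=cam("scene")
o=[]
for d in (e,f):
    u,v=map(int,proj(d,[.58,.085,.11])); o.append(cv2.resize(d["img"][v-40:v+40,u-40:u+40],(360,360),interpolation=cv2.INTER_CUBIC))
cv2.imwrite("pics/hk.png",np.hstack(o))
E
```

```text
time: 66.68
position: [0.555, 0.0834, 0.1145]
eef_rot: [[-0.999, -0.05, -0.002], [-0.05, 0.999, -0.0], [0.002, -0.0, -1.0]]
contact_force: [-0.5, 0.6, 0.4]
width: 0.545
grip_force: 15.0
time: 67.52
position: [0.5554, 0.0836, 0.1151]
eef_rot: [[-0.999, -0.049, -0.0], [-0.049, 0.999, -0.0], [0.0, -0.0, -1.0]]
contact_force: [0.0, 0.1, -0.8]
width: 0.545
grip_force: 15.0
d [ 0.0004 -0.      0.0031] n 0.0031 yaw 0.0492
```

View pics/hk.png

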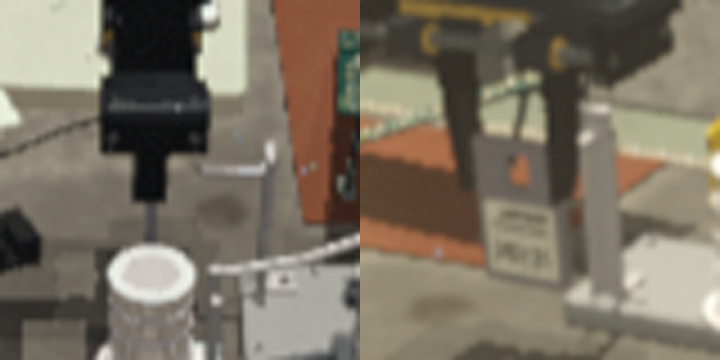

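The views show the tag held upright in front of the hook, label to the front. Now I'll thread it on.

```bash
python3 -m inch '[{"x":0,"y":0,"z":0.0031,"twist":0,"jaw":0.5},{"x":0,"y":0,"z":0,"twist":0,"jaw":0.5},{"x":-0.006,"y":0,"z":0,"twist":0,"jaw":0.5},{"x":-0.006,"y":0,"z":0,"twist":0,"jaw":0.5},{"x":-0.006,"y":0,"z":0,"twist":0,"jaw":0.5},{"x":-0.006,"y":0,"z":0,"twist":0,"jaw":0.5},{"x":-0.004,"y":0,"z":0,"twist":0,"jaw":0.5},{"x":0,"y":0,"z":0,"twist":0,"jaw":0.5},{"x":0,"y":0,"z":0,"twist":0,"jaw":0.5},{"x":0,"y":0,"z":0,"twist":0,"jaw":0.5}]' 15
python3 go.py .605 .086 .112
```

```text
time: 68.5
position: [0.5832, 0.085, 0.1119]
eef_rot: [[-0.999, -0.049, -0.0], [-0.049, 0.999, -0.0], [0.0, 0.0, -1.0]]
contact_force: [-0.3, 0.3, -0.6]
width: 0.546
grip_force: 15.0
d [-0.0218 -0.     -0.0001] n 0.0218 yaw 0.0492
```

```bash
python3 -m inch '[{"x":-0.005,"y":0,"z":0,"twist":0,"jaw":0.5},{"x":-0.005,"y":0,"z":0,"twist":0,"jaw":0.5},{"x":-0.005,"y":0,"z":0,"twist":0,"jaw":0.5},{"x":-0.005,"y":0,"z":0,"twist":0,"jaw":0.5},{"x":-0.002,"y":0,"z":0,"twist":0,"jaw":0.5},{"x":0,"y":0,"z":0,"twist":0,"jaw":0.5},{"x":0,"y":0,"z":0,"twist":0,"jaw":0.5},{"x":0,"y":0,"z":0,"twist":0,"jaw":0.5},{"x":0,"y":0,"z":0,"twist":0,"jaw":0.5},{"x":0,"y":0,"z":0,"twist":0,"jaw":0.5}]' 15
python3 -m inch '[{"x":0,"y":0,"z":0.002,"twist":0,"jaw":0.5},{"x":0,"y":0,"z":0.002,"twist":0,"jaw":0.5},{"x":0,"y":0,"z":0.002,"twist":0,"jaw":0.5},{"x":0,"y":0,"z":0.001,"twist":0,"jaw":0.5},{"x":0,"y":0,"z":0.001,"twist":0,"jaw":0.5},{"x":0,"y":0,"z":0,"twist":0,"jaw":0.5},{"x":0,"y":0,"z":0,"twist":0,"jaw":0.5},{"x":0,"y":0,"z":0,"twist":0,"jaw":0.5},{"x":0,"y":0,"z":0,"twist":0,"jaw":0.5},{"x":0,"y":0,"z":0,"twist":0,"jaw":0.5}]' 15
```

```text
time: 69.33
position: [0.6052, 0.086, 0.112]
eef_rot: [[-0.999, -0.049, -0.0], [-0.049, 0.999, -0.0], [0.0, -0.0, -1.0]]
contact_force: [-0.7, -0.2, -0.9]
width: 0.546
grip_force: 15.0
time: 70.17
position: [0.6054, 0.086, 0.1042]
eef_rot: [[-0.999, -0.049, 0.0], [-0.049, 0.999, -0.0], [-0.0, -0.0, -1.0]]
contact_force: [-0.5, 0.3, -0.2]
width: 0.544
grip_force: 15.0
```

```bash
python3 -m inch '[{"x":0,"y":0,"z":0.001,"twist":0,"jaw":0.5},{"x":0,"y":0,"z":0.001,"twist":0,"jaw":0.5},{"x":0,"y":0,"z":0.0005,"twist":0,"jaw":0.5},{"x":0,"y":0,"z":0,"twist":0,"jaw":0.5},{"x":0,"y":0,"z":0,"twist":0,"jaw":0.5},{"x":0,"y":0,"z":0,"twist":0,"jaw":0.5},{"x":0,"y":0,"z":0,"twist":0,"jaw":0.5},{"x":0,"y":0,"z":0,"twist":0,"jaw":0.5},{"x":0,"y":0,"z":0,"twist":0,"jaw":0.5},{"x":0,"y":0,"z":0,"twist":0,"jaw":0.5}]' 15
```

```text
time: 71.0
position: [0.6055, 0.086, 0.1017]
eef_rot: [[-0.999, -0.049, 0.0], [-0.049, 0.999, 0.0], [-0.0, 0.0, -1.0]]
contact_force: [-0.6, 0.8, 1.6]
width: 0.544
grip_force: 15.0
```

```bash
python3 -m inch '[{"x":0,"y":0,"z":0,"twist":0,"jaw":-0.15},{"x":0,"y":0,"z":0,"twist":0,"jaw":-0.3},{"x":0,"y":0,"z":0,"twist":0,"jaw":-0.5},{"x":0,"y":0,"z":0,"twist":0,"jaw":-0.5},{"x":0,"y":0,"z":0,"twist":0,"jaw":-0.5},{"x":0,"y":0,"z":0,"twist":0,"jaw":-0.5},{"x":0,"y":0,"z":-0.005,"twist":0,"jaw":-0.5},{"x":0,"y":0,"z":-0.01,"twist":0,"jaw":-0.5},{"x":0,"y":0,"z":-0.015,"twist":0,"jaw":-0.5},{"x":0,"y":0,"z":-0.02,"twist":0,"jaw":-0.5}]' 15
python3 -m inch '[{"x":0,"y":0,"z":-0.02,"twist":0,"jaw":-0.5},{"x":0,"y":0,"z":-0.02,"twist":0,"jaw":-0.5},{"x":0,"y":0,"z":-0.02,"twist":0,"jaw":-0.5},{"x":-0.01,"y":0,"z":-0.03,"twist":0,"jaw":-0.5},{"x":-0.02,"y":0,"z":-0.02,"twist":0,"jaw":-0.5},{"x":-0.02,"y":0,"z":0,"twist":0,"jaw":-0.5},{"x":-0.02,"y":0,"z":0,"twist":0,"jaw":-0.5},{"x":0,"y":0,"z":0,"twist":0,"jaw":-0.5},{"x":0,"y":0,"z":0,"twist":0,"jaw":-0.5},{"x":0,"y":0,"z":0,"twist":0,"jaw":-0.5}]' 15
python3 lv.py
python3 - <<'E'
from h import *
c=cam("wrist"); e=cam("side"); f=cam("scene")
o=[cv2.resize(c["img"][60:240,180:440],(300,208))]
for d,X in ((e,[.61,.03,.11]),(f,[.61,.03,.11])):
    u,v=map(int,proj(d,X)); o.append(cv2.resize(d["img"][v-50:v+50,u-50:u+50],(250,250),interpolation=cv2.INTER_CUBIC))
o[0]=cv2.copyMakeBorder(o[0],0,42,0,0,cv2.BORDER_CONSTANT)
I=np.hstack(o); cv2.imwrite("pics/fin.png",I); print(I.shape)
E
```

```text
time: 71.83
position: [0.6046, 0.086, 0.1515]
eef_rot: [[-0.999, -0.049, -0.002], [-0.049, 0.999, -0.0], [0.002, -0.0, -1.0]]
contact_force: [0.3, -0.1, 0.5]
width: 0.746
grip_force: 0.0
time: 72.67
position: [0.6747, 0.0895, 0.2617]
eef_rot: [[-0.999, -0.049, -0.001], [-0.049, 0.999, -0.0], [0.001, 0.0, -1.0]]
contact_force: [-0.8, 1.1, 0.2]
width: 0.748
grip_force: 0.0
t 72.67 p [0.6747 0.0895 0.2617] w 0.748
[[-0.999 -0.049 -0.001]
 [-0.049  0.999 -0.   ]
 [ 0.001  0.    -1.   ]]
(0.125, array([19.5369,  0.559 , -0.072 ]))
(0.13, array([21.5487,  0.557 , -0.077 ]))
(0.135, array([30.7107,  0.557 , -0.077 ]))
(0.14, array([40.   ,  0.558, -0.076]))
(0.145, array([40.   ,  0.558, -0.073]))
(0.15, array([40.  ,  0.56, -0.07]))
(0.155, array([40.   ,  0.561, -0.067]))
(0.16, array([38.925,  0.562, -0.064]))
scene [2.5, 1.9, 2.4, 3.0, 3.3, 9.8, 22.4, 23.6, 14.2, 3.4, 2.6]
side [6.3, 6.7, 7.2, 7.6, 11.9, 24.2, 32.6, 32.8, 31.7, 18.1, 6.9]
(250, 800, 3)
```

View pics/fin.png

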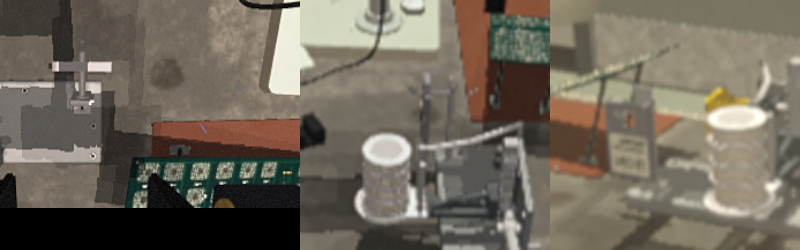

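The tag hangs on the hook with its label to the front, and the stack is centred with its top at about 0.155. Handing in.

```bash
python3 -c "
from plant import manip
print(manip.sign_off())"
```

```text
the job is handed in; nothing more can be done
None
```

The job is handed in, with no verdict returned: all four pucks are stacked on the table, the top face is about level with the finger (155 mm) after three strokes, the lever was let go (its return not measured), and the tag hangs on the hook label outward.

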